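# Fetch the thimble from behind the thread spools

## Task

The thimble stands at the back of the thread tray, hemmed in by the two spools in front of it. Set both spools aside, upright on the cork mat; once they are there, stand the thimble upright in the middle of the little dish, and only then put each spool back upright on the very spot in the tray where it stood before. Leave the blue peg, the dropper bottle and the round pot where they are.

Things in the scene. Friction and masses are not known exactly. Their poses are not given: they have to be found in the camera images.
- big_spool: large thread spool standing upright: dark flanges, blue thread; 48 mm across, 62 mm high, acts as a plain cylinder. Origin at the centre of its underside, z up. Starts in the left or the right ring of the thread tray; that spot is where it must return.
- small_spool: small thread spool standing upright: pale wooden flanges, green thread; 36 mm across, 50 mm high, acts as a plain cylinder. Origin at the centre of its underside, z up. Starts in the other ring of the thread tray; that spot is where it must return.
- thimble: plain grey thimble standing mouth down, 19 mm across, 22 mm high, origin at the centre of its underside, z up. Starts in the tray at the tray's (30, 0) mm, 9 mm of free space in front of the back wall. (The two little steel bobbins, 21 mm across and 12 mm high, in the tray's back corners at (36, +-86) mm are fixed to the tray and not part of the job.)
- thread_tray: fixed pale wooden tray, 116 (x) by 216 (y) mm, open at the front (-x, roughly towards the robot). Origin at the centre of its underside; floor top at z 5 mm; walls along back and sides, tops at z 23 mm, inner faces at x = +50 and y = +-100 mm. Dark inlaid rings 56 mm across at (12, +34) and (12, -34) mm mark the spools' places, each spool 5 to 11 mm from the thimble.
- cork_mat: fixed cork mat, 120 mm (x) by 170 mm (y), 4 mm thick, origin at the centre of its underside, z up; empty at the start. It has room for both spools, side by side along its y.
- notions_dish: fixed shallow round blue-glazed dish, empty, 112 mm across the rim, rim 10 mm high, flat inner floor 4 mm above the worktop and about 88 mm across. Origin at the centre of its underside, z up.
- blue_peg: bystander: plain blue plastic peg, 15x72x12 mm, lying loose, origin at the centre of its underside; to be left alone.
- dropper_bottle: bystander: small brown bottle with a black dropper cap, 33 mm across, 102 mm high, standing loose, origin at the centre of its underside; to be left alone.
- round_pot: bystander: low round lidded pot, 66 mm across, 30 mm high, standing loose, origin at the centre of its underside; to be left alone.
Mind the look-alikes: they are no part of the job. Leave any black look-alike of the cork_mat alone.

How it is judged:
By the outcome, as a careful person would: the job done as asked, in the order asked, and still so for the second after the job is handed in, with the robot touching nothing.
It also fails if it takes over 128 s, if anything falls off the work surface, if the arm or the gripper's body presses on something with over 40 N, if the wrist force passes 120 N, or if a joint passes its speed limit or range.

## Robot

A 7-joint arm with a two-finger parallel gripper is mounted at the origin on a cart in front of the work surface, level with it; the furniture and walls round the work are solid. World frame = base frame: x ahead of the robot, y to its left, z up, the work surface at z = 0. Lengths are in mm, angles in rad, forces in N, time in s.
With the tool pointing down it reaches from about 425 to 975 mm from the base axis. Payload 16.7 kg.
Tool frame: the origin (TCP) lies at the very end of the fingers, on their centre line; the grasp point (between the pads) lies arm.pinch_z behind it (arm.pinch_z is the distance from the TCP to the grasp point, in mm); x points along the fingers, y is the direction in which the jaws open and shut, and the axes are right-handed (so a half turn about x gives the same grasp; the last joint's range is limited). The gripper opens to 85 mm and grips with 20 to 120 N. Pads are 22 mm wide; open, the fingers measure 114 mm over their backs; the gripper's body (76 mm by 85 mm) begins 54 mm behind the grasp point. The pads swing forward as they close: fully open they stand 13 mm farther back than shut.
Start: joints at [1.117, 0.426, 0.074, 1.606, -0.034, 1.111, -0.067], TCP at [201.894, -644.061, 231.302] pointing down, gripper open.
Joint ranges: [-2.85, 2.85], [-0.5, 2.14], [-1.23, 1.37], [0.21, 2.46], [-1.02, 4.16], [0.16, 2.05], [-2.73, 2.73]. Speed limits (rad/s): [1.89, 1.89, 2.39, 2.39, 3.01, 3.01, 3.01].

## Interface

Orientations are given as [roll, pitch, yaw] about the fixed x, y, z axes, in that order (R = Rz(yaw) Ry(pitch) Rx(roll)).
In Python, from bench import monitor, viewer, ticket, arm gives the robot as it stands.
- The arm moves only by the tool play_rows, never from a script. Its argument "increments" is one flat list of numbers, 7 for each row, row after row: the opening, from -1 (shut) to 1 (fully open), so that 0 is half open, then the shift along the tool's x, y, z scaled (see below), then the turn, a rotation vector about the tool's x, y, z scaled (see below). A call has 1 to 5 rows; each row is the pose to reach, as a shift and turn from the pose commanded when the call began, along the tool's axes at that moment; what a row does not reach only later rows make up. The controller multiplies each number of a shift by 0.25 m and each number of a turn by 30 degrees. A row lasts 1/10 s, in which the tool goes at most 50 mm and 8.59 degrees, less where a joint would pass 70% of its speed; a pose out of reach is approached as far as the arm can. A call with a number of a shift or a turn outside -1 to 1 is refused whole. A call with a gripper value outside its range is refused whole. The fingers move at their own pace and stop on an object; "force" is the grip in N (left out, the last holds). Time passes only in rows, so rows that repeat a pose let the fingers close. It gives the time, the measured TCP pose, the force and the opening at its end, in the units of the state.
- monitor.state(): the state, without advancing time (a new reading comes with each control period).
- viewer.camera(name): name is "side" or "top"; returns (picture, depth): 400x640x3 uint8, red, green, blue; 400x640 float32, mm along the optical axis (not along the pixel's ray), 0 where there is no reading.
- viewer.camera_model(name): a dict with "vertical_fov" (degrees; the focal length in pixels is half the picture's height over the tangent of half this angle, whatever the lens; pixels are square), "cx", "cy" (the principal point, pixels), "rvec" (rotation vector, rad) and "tvec" (3), from world to camera coordinates, as OpenCV has them. Camera axes: x right, y down, z forward; pixel columns grow to the right and rows downward; lengths in mm; the calibration is good to about 2 mm. A picture is of the moment at which its call begins. camera_model takes no time and is no camera call.
- ticket.sign_off(): hands the job in, once; it reports no verdict.
The state is a dict: "time_s": time; "joint_positions": joint angles; "dq": joint speeds; "joint_efforts": joint torques, N m; "tool_pos": TCP position; "tool_rot": TCP orientation; "wrist_force": force on the tool from outside, world axes, zero at the start; "torque": the same for the moment, N m; "opening": finger opening in mm.
Only numpy, scipy, OpenCV 4.12 (cv2) and the standard library are available. Lean on these libraries where they do the work, as an engineer would, in place of code of your own. Each camera call takes 0.05 s, during which the arm holds its last target.

## Working session

There is one attempt and no reset: what is moved stays moved. The work goes in short steps, Python scripts to look and compute and a tool call to move; the robot and the scene stay as the last step left them, time stands still between calls to the robot, and variables do not carry over. Pictures are saved under pics/ and viewed, and the job is handed in when it is done.

Besides the shell and the picture viewer there is one more tool, called after "Request:" as a command line: name --argument value ..., lists and objects as JSON in quotes. play_rows: Moves the arm, as the interface text tells. Its arguments: {"type":"object","properties":{"increments":{"type":"array","items":{"type":"number"}},"force":{"type":"number"}},"required":["increments"]}

```bash
ls; mkdir -p pics; python3 - <<'E'
from bench import monitor, viewer, ticket, arm
import cv2, numpy as np
print(monitor.state()); print(arm.pinch_z, dir(arm))
for n in("side","top"):
    p,d=viewer.camera(n); cv2.imwrite(f"pics/{n}0.png",p[:,:,::-1]); np.save(f"pics/{n}0.npy",d)
    print(n,viewer.camera_model(n),(d==0).mean())
E
```

```text
pics
{'time_s': 0.0, 'joint_positions': array([ 1.11749517,  0.42673984,  0.07384817,  1.6066389 , -0.03410166,
        1.11078546, -0.06707343]), 'dq': array([ 0.0016221 , -0.00015201, -0.00205559,  0.00021796, -0.00030166,
       -0.00051952,  0.00099791]), 'joint_efforts': array([-1.74437882e-03, -9.49826217e+01,  3.76023039e+00, -4.63527131e+01,
        1.91939139e-02,  1.01839338e-02, -1.89353983e-05]), 'tool_pos': array([ 201.7726853 , -643.69581742,  230.59120972]), 'tool_rot': array([-1.49802997,  1.56948415,  1.94735951]), 'wrist_force': array([0.88917861, 0.01790443, 0.35734768]), 'torque': array([ 0.04711068, -0.01897414, -0.00047525]), 'opening': 85.50953624795451}
18.700000000000003 ['PlanningError', '__class__', '__delattr__', '__dict__', '__dir__', '__doc__', '__eq__', '__format__', '__ge__', '__getattribute__', '__getstate__', '__gt__', '__hash__', '__init__', '__init_subclass__', '__le__', '__lt__', '__module__', '__ne__', '__new__', '__reduce__', '__reduce_ex__', '__repr__', '__setattr__', '__sizeof__', '__str__', '__subclasshook__', '__weakref__', 'pinch_z']
side {'vertical_fov': 53.13016735266303, 'cx': 315.2581464838564, 'cy': 195.0848376307882, 'rvec': array([ 2.21717405,  0.01213261, -0.00597316]), 'tvec': array([-559.53581808,   15.46271647, 1133.00421073])} 0.02744140625
top {'vertical_fov': 49.050855447034095, 'cx': 313.3910866883149, 'cy': 199.93930112774726, 'rvec': array([ 2.13033334, -2.18738833,  0.10605766]), 'tvec': array([  31.31547767,  542.01503128, 1337.77881069])} 0.00401953125
```

View pics/side0.png

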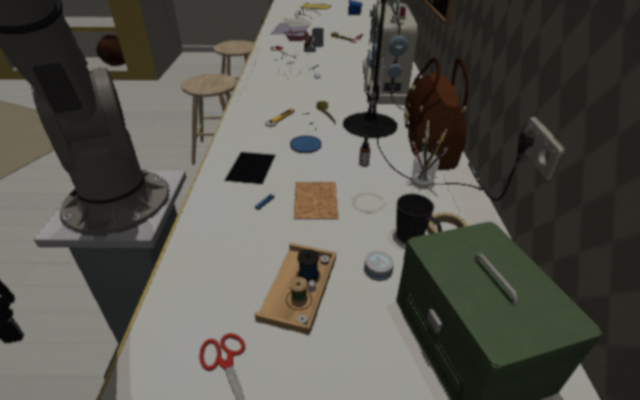

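View pics/top0.png

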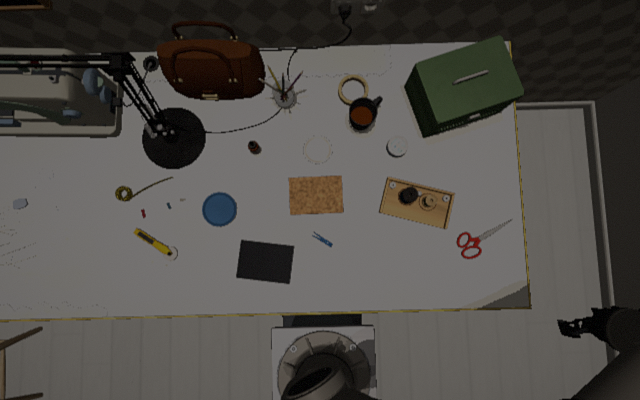

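```bash
cat > h.py <<'E'
import cv2, numpy as np
from bench import monitor, viewer, ticket, arm
from scipy.spatial.transform import Rotation as Ro
def K(n):
    m=viewer.camera_model(n); f=200/np.tan(np.radians(m["vertical_fov"])/2)
    return np.array([[f,0,m["cx"]],[0,f,m["cy"]],[0,0,1]]),cv2.Rodrigues(m["rvec"])[0],m["tvec"]
def dep(n,uv,d):
    k,R,t=K(n); uv=np.atleast_2d(uv); z=d[uv[:,1].astype(int),uv[:,0].astype(int)]
    c=np.c_[(uv[:,0]-k[0,2])/k[0,0]*z,(uv[:,1]-k[1,2])/k[1,1]*z,z]; return (c-t)@R
def pl(n,uv,z=0):
    k,R,t=K(n); uv=np.atleast_2d(uv).astype(float)
    c=np.c_[(uv[:,0]-k[0,2])/k[0,0],(uv[:,1]-k[1,2])/k[1,1],np.ones(len(uv))]@R; o=-R.T@t
    return o+c*((z-o[2])/c[:,2])[:,None]
def proj(n,X):
    k,R,t=K(n); c=np.atleast_2d(X)@R.T+t; q=c@k.T; return q[:,:2]/q[:,2:]
def snap(tag):
    o={}
    for n in("side","top"):
        p,d=viewer.camera(n); cv2.imwrite(f"pics/{n}{tag}.png",p[:,:,::-1]); np.save(f"pics/{n}{tag}.npy",d); o[n]=(p,d)
    return o
def load(n,tag): return cv2.imread(f"pics/{n}{tag}.png"),np.load(f"pics/{n}{tag}.npy")
def zoom(n,tag,x0,x1,y0,y1,s,out,g=2.2):
    p=cv2.imread(f"pics/{n}{tag}.png")[y0:y1,x0:x1]
    p=cv2.resize(p,None,fx=s,fy=s,interpolation=cv2.INTER_NEAREST)
    p=np.clip(p.astype(float)*g,0,255).astype(np.uint8); cv2.imwrite(f"pics/{out}.png",p); 
E
python3 - <<'E'
from h import *
np.set_printoptions(suppress=True,precision=1)
for n,uv in(("side",[(225,150),(250,180),(200,270),(240,270),(350,270),(150,380),(340,180),(300,30),(280,60)]),("top",[(140,200),(60,280),(340,280),(500,280),(490,160),(270,180),(360,200),(300,110)])):
    p,d=load(n,0); print(n); print(np.c_[uv,dep(n,uv,d),pl(n,uv)[:,:2]])
# edge
for n in("side","top"):
    p,d=load(n,0); b,g,r=[p[:,:,i].astype(int) for i in range(3)]
    m=(r>100)&(g>80)&(b<50)
    v,u=np.nonzero(m); print(n,len(u)); P=pl(n,np.c_[u,v]); s=np.random.default_rng(0).choice(len(u),25); print(np.c_[u,v,P][s][np.argsort(v[s])])
zoom("side",0,240,400,230,340,5,"zs0"); zoom("top",0,370,470,170,240,8,"zt0")
E
```

```text
side
[[ 225.   150.   251.3  279.2    1.8  250.5  282.2]
 [ 250.   180.   361.6   99.6    4.2  360.3  105.7]
 [ 200.   270.   295.9 -258.    -0.4  296.1 -258.4]
 [ 240.   270.   388.4 -257.2   -0.3  388.5 -257.4]
 [ 350.   270.   569.2 -889.   694.8  642.6 -254.6]
 [ 150.   380.   269.2 -519.8   -1.1  269.7 -520.4]
 [ 340.   180.   633.4  106.7    1.4  633.5  108.7]
 [ 300.    30.   443.5 1766.7    2.3  443.1 1775.4]
 [ 280.    60.   362.1 1203.4   -1.   362.4 1200.5]]
top
[[ 140.   200.   561.3  574.3   -2.9  560.9  573.1]
 [  60.   280.   314.1  821.1    1.3  314.   821.9]
 [ 340.   280.   292.3  -59.3    1.6  292.2  -59.3]
 [ 500.   280.   279.7 -557.4   -2.8  279.9 -556.2]
 [ 490.   160.   658.2 -549.4    6.   659.3 -551.7]
 [ 270.   180.   613.9  154.7    1.3  614.1  154.9]
 [ 360.   200.   541.5 -130.9    2.5  541.8 -131.1]
 [ 300.   110.   843.1   53.5   -1.9  842.5   53.4]]
side 24
[[ 291.   110.   455.6  598.     0. ]
 [ 291.   110.   455.6  598.     0. ]
 [ 291.   110.   455.6  598.     0. ]
 [ 281.   115.   419.1  552.2    0. ]
 [ 282.   116.   423.7  543.5    0. ]
 [ 281.
[... 1012 characters left out ...]
 -197.1    0. ]
 [ 339.   210.   511.6  -63.3    0. ]
 [ 144.   240.   432.7  558.1    0. ]
 [ 165.   247.   408.9  490.9    0. ]
 [ 160.   248.   406.1  506.7    0. ]
 [ 168.   249.   402.3  481.3    0. ]
 [ 167.   250.   399.3  484.4    0. ]
 [ 526.   261.   336.3 -641.1    0. ]
 [ 453.   309.   195.2 -405.4    0. ]
 [ 472.   309.   193.8 -463.9    0. ]
 [ 437.   310.   193.3 -356.     0. ]
 [ 422.   310.   194.4 -309.8    0. ]
 [ 400.   311.   193.  -241.8    0. ]
 [ 323.   313.   192.6   -3.4    0. ]
 [ 324.   313.   192.6   -6.5    0. ]
 [ 270.   314.   193.5  161.1    0. ]
 [ 198.   316.   192.8  385.3    0. ]
 [  93.   318.   194.4  713.8    0. ]
 [  70.   319.   193.1  785.9    0. ]]
```

View pics/zs0.png

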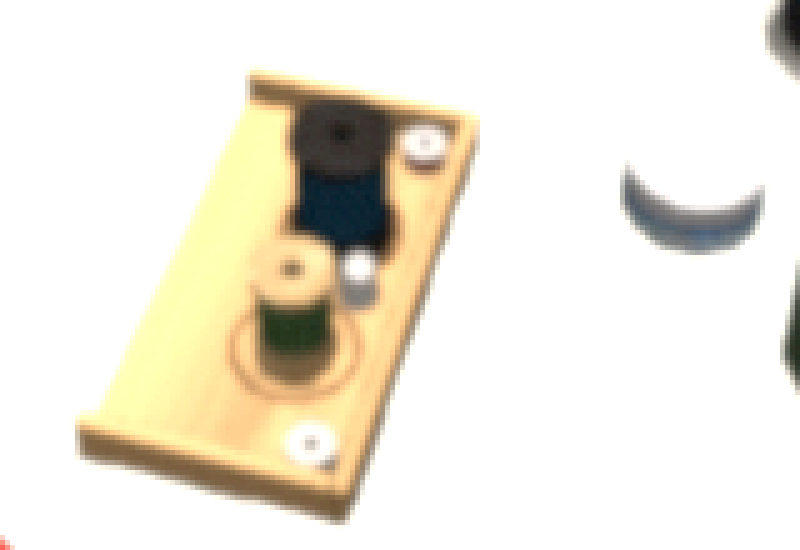

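View pics/zt0.png

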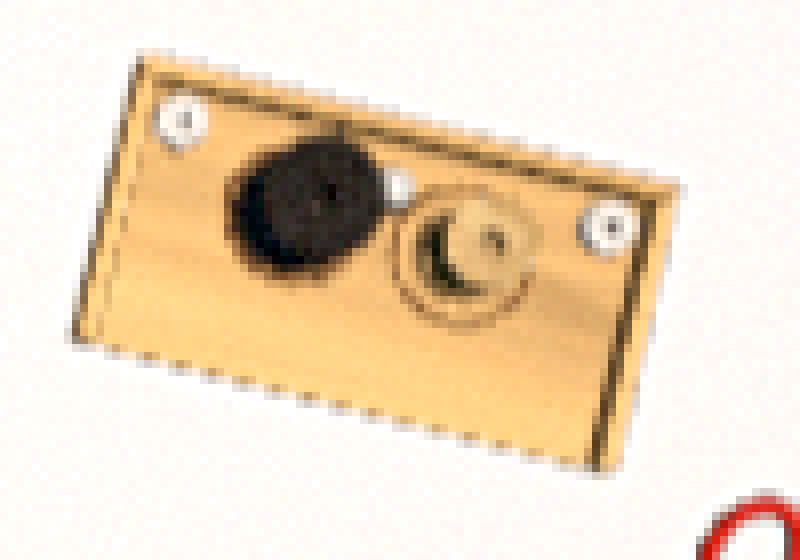

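```bash
python3 - <<'E'
from h import *
np.set_printoptions(suppress=True,precision=1)
for n,box in(("side",(240,340,240,335)),("top",(375,460,172,232))):
    p,d=load(n,0); k,R,t=K(n); print(n,"cam",-R.T@t)
    x0,x1,y0,y1=box
    hsv=cv2.cvtColor(p,cv2.COLOR_BGR2HSV); q=p.astype(int); sat=q.max(2)-q.min(2)
    wood=((sat>45)&(q[:,:,2]>q[:,:,0]+40)).astype(np.uint8); w=np.zeros_like(wood); w[y0:y1,x0:x1]=wood[y0:y1,x0:x1]
    cs,_=cv2.findContours(w,cv2.RETR_EXTERNAL,cv2.CHAIN_APPROX_NONE); c=max(cs,key=cv2.contourArea); hull=cv2.convexHull(c)
    ap=cv2.approxPolyDP(hull,3,True)[:,0]; print("hull",ap.tolist()); print(np.c_[pl(n,ap,0)[:,:2],pl(n,ap,23)[:,:2]])
    ins=np.zeros_like(w); cv2.fillPoly(ins,[hull],1); ins=cv2.erode(ins,np.ones((3,3)))
    m=ins&(sat<40)&(q.max(2)>75)
    N,l,s,cc=cv2.connectedComponentsWithStats(m.astype(np.uint8))
    for i in range(1,N):
        if s[i,4]>3: print("grey",s[i],cc[i],pl(n,cc[i:i+1],17)[0,:2],pl(n,cc[i:i+1],27)[0,:2], dep(n,cc[i:i+1],d)[0])
    m=ins&(q.max(2)<70)&(sat<25)
    N,l,s,cc=cv2.connectedComponentsWithStats(m.astype(np.uint8))
    for i in range(1,N):
        if s[i,4]>8: print("dark",s[i],cc[i],pl(n,cc[i:i+1],67)[0,:2], dep(n,cc[i:i+1],d)[0])
    # points high from depth
    vv,uu=np.mgrid[y0:y1,x0:x1]; P=dep(n,np.c_[uu.ravel(),vv.ravel()],d); 
    for lo,hi in((60,75),(50,60)):
        s=(P[:,2]>lo)&(P[:,2]<hi)&ins[y0:y1,x0:x1].ravel().astype(bool); print("depth",lo,s.sum(),np.median(P[s],0),P[s].min(0),P[s].max(0),np.c_[uu.ravel(),vv.ravel()][s].mean(0))
E
```

```text
side cam [ 569.2 -889.   694.8]
hull [[334, 253], [308, 327], [256, 314], [290, 250]]
[[ 607.1 -200.3  605.9 -223.1]
 [ 549.5 -407.8  550.1 -423.7]
 [ 441.1 -377.9  445.3 -394.9]
 [ 500.  -191.3  502.3 -214.4]]
grey [318 255  13   9  75] [324.2 258.5] [ 582.9 -235.2] [ 582.7 -244.9] [ 583.  -231.8   13.5]
grey [323 264   4   1   4] [324.5 264. ] [ 583.5 -252.5] [ 583.3 -261.9] [ 583.7 -241.2    4.9]
grey [297 273   1   4   4] [297.  274.5] [ 522.  -284.8] [ 522.7 -293.7] [ 521.1 -272.6    3.3]
grey [319 274   1   4   4] [319.  275.5] [ 571.  -287.2] [ 571.  -296.1] [ 571.  -277.     5.5]
grey [303 278   4   4   6] [304.8 279.5] [ 539.9 -299.1] [ 540.3 -307.8] [ 541.4 -329.3   51.7]
grey [305 280  12  13  74] [310.8 285.6] [ 553.5 -316.1] [ 553.7 -324.5] [ 553.6 -321.9   23.9]
grey [297 282   4   4   8] [298.8 283.4] [ 527.  -310.1] [ 527.6 -318.7] [ 529.1 -339.3   51.1]
grey [291 289   5   2   5] [293.  289.6] [ 515.5 -327.4] [ 516.2 -335.7] [ 518.3 -357.1   52.8]
grey [291 294   1   8   8] [291.  297.5] [ 512.4 -348.4] [ 513.3 -356.4] [ 511.9 -343.7   11.1]
grey [259 308   2   4   4
[... 844 characters left out ...]
84.5] [ 586.3 -232.5] [ 584.9 -230.8] [ 587.9 -234.4    6.1]
grey [418 191   4   5  16] [419.4 192.8] [ 557.8 -317. ] [ 556.6 -314.6] [ 556.5 -314.5   27.6]
grey [442 194   8   8  44] [445.8 197.6] [ 540.1 -398.8] [ 539.  -395.8] [ 540.1 -398.9   16.5]
grey [430 198   2   3   4] [430.5 199.2] [ 536.3 -350.5] [ 535.2 -347.9] [ 534.1 -345.    38.3]
dark [399 186  21  18 243] [408.3 195.1] [ 545.4 -271.3] [ 545.3 -271.1   67.9]
dark [423 198   6   9  20] [424.6 202. ] [ 523.2 -319.6] [ 527.5 -330.3   22.9]
depth 60 189 [ 551.  -277.2   66.7] [ 527.  -353.4   60.1] [ 574.  -255.4   73.6] [410.2 193.4]
depth 50 105 [ 532.7 -340.6   54.8] [ 514.3 -361.6   50.2] [ 553.3 -261.1   60. ] [428.9 199.1]
```

```bash
cat >> h.py <<'E'
np.set_printoptions(suppress=True,precision=3)
def Rnow(s): return Ro.from_euler("xyz",s["tool_rot"]).as_matrix()
def goal(x,y,z,jaw=None,s=None):
    """increments (shift/0.25m, turn/30deg) to reach TCP pos mm, tool x straight down, tool y along angle jaw (mod pi)"""
    s=s or monitor.state(); R=Rnow(s); sh=R.T@(np.array([x,y,z])-s["tool_pos"])/250
    cur=np.arctan2(R[1,1],R[0,1])
    if jaw is None: jaw=cur
    jaw=cur+((jaw-cur+np.pi/2)%np.pi-np.pi/2)
    yv=np.array([np.cos(jaw),np.sin(jaw),0]); xv=np.array([0,0,-1.]); G=np.c_[xv,yv,np.cross(xv,yv)]
    rv=np.degrees(Ro.from_matrix(R.T@G).as_rotvec())/30
    print("t%.2f pos"%s["time_s"],s["tool_pos"],"tilt",np.degrees(np.arccos(-R[2,0])).round(2),"jaw",cur.round(3),"open",round(s["opening"],1),"F",s["wrist_force"].round(1))
    print("shift",sh.round(3),"turn",rv.round(3)); return sh,rv
E
python3 - <<'E'
from h import *
p,d=load("top",0); ps,ds=load("side",0)
def comp(n,p,m,box,z,name):
    x0,x1,y0,y1=box; w=np.zeros(m.shape,np.uint8); w[y0:y1,x0:x1]=m[y0:y1,x0:x1]
    cs,_=cv2.findContours(w,cv2.RETR_EXTERNAL,cv2.CHAIN_APPROX_NONE); c=max(cs,key=cv2.contourArea)[:,0]
    P=pl(n,c,z)[:,:2].astype(np.float32); print(n,name,len(c),cv2.minAreaRect(P),"circ",cv2.minEnclosingCircle(P))
for n,p,bm,bd,bp,bg in(("side",ps,(285,345,175,225),(283,328,128,158),(250,280,190,212),(220,280,145,190)),("top",p,(283,350,170,220),(195,243,185,232),(305,340,225,255),(230,300,235,290))):
    q=p.astype(int)
    comp(n,p,(q[:,:,2]>q[:,:,0]+30),bm,4,"mat")
    comp(n,p,(q[:,:,0]>q[:,:,2]+25),bd,8,"dish")
    comp(n,p,(q[:,:,0]>q[:,:,2]+25),bp,12,"peg")
    comp(n,p,(q.max(2)<60),bg,4,"black")
print("bottle",pl("top",[(254,147)],100),"pot",pl("top",[(397,147)],30))
print(goal(530,-343,231,-0.268))
print(Rnow(monitor.state()))
E
```

```text
side mat 153 ((559.581787109375, 8.380928039550781), (119.56806182861328, 166.4989776611328), 0.6297643184661865) circ ((559.5877075195312, 8.381000518798828), 101.36157989501953)
side dish 66 ((523.3831787109375, 318.15069580078125), (101.11567687988281, 102.53874969482422), 28.250194549560547) circ ((520.5752563476562, 318.1015319824219), 53.16119384765625)
side peg 32 ((416.4173278808594, -14.77195930480957), (61.616127014160156, 12.83506965637207), 55.206024169921875) circ ((416.41595458984375, -14.771034240722656), 30.812082290649414)
side black 121 ((352.8854675292969, 173.17733764648438), (162.15463256835938, 114.14886474609375), 82.1057357788086) circ ((353.584228515625, 173.83377075195312), 95.43811798095703)
top mat 174 ((562.488525390625, 10.093040466308594), (118.15388488769531, 168.6353759765625), 0.9629064202308655) circ ((562.9991455078125, 9.776851654052734), 100.52984619140625)
top dish 95 ((524.57470703125, 318.92864990234375), (105.53740692138672, 101.94537353515625), 88.48760223388672) circ ((525.33642578125, 317.7068786621094), 54.27616882324219)
top peg 37 ((416.5748291015625, -11.825349807739258), (51.937957763671875, 10.544851303100586), 56.0889892578125) circ ((413.8122253417969, -9.972436904907227), 25.983657836914062)
top black 177 ((355.7861328125, 174.69998168945312), (169.28182983398438, 117.07942962646484), 81.85881805419922) circ ((356.86968994140625, 175.1030731201172), 100.4585189819336)
bottle [[699.779 190.58  100.   ]] pot [[ 703.451 -251.004   30.   ]]
t0.10 pos [ 201.753 -643.756  230.687] tilt 0.07 jaw -1.267 open 85.2 F [1.  0.8 0.4]
shift [-0.001 -0.755 -1.613] turn [-1.908 -0.001  0.002]
(array([-0.001, -0.755, -1.613]), array([-1.908, -0.001,  0.002]))
[[-0.     0.299 -0.954]
 [ 0.001 -0.954 -0.299]
 [-1.    -0.001  0.   ]]
```

Request:
play_rows --increments '[1,0,-0.2,-0.4,-0.2,0,0,1,0,-0.4,-0.8,-0.4,0,0,1,0,-0.4,-0.8,-0.6,0,0,1,0,-0.4,-0.8,-0.8,0,0,1,0,-0.4,-0.8,-0.95,0,0]' --force 40

```text
time_s: 0.6
tool_pos: [366.4, -485.0, 231.2]
tool_rot: [-2.99, 1.569, 0.961]
wrist_force: [-0.2, -0.6, 0.1]
opening: 85.5
```

```bash
python3 - <<'E'
from h import *
goal(530,-343,200,-0.268); print(monitor.state()["joint_positions"])
E
```

```text
t0.60 pos [ 366.387 -484.987  231.224] tilt 0.09 jaw -0.761 open 85.5 F [-0.2 -0.6  0.1]
shift [ 0.126  0.083 -0.862] turn [-0.941 -0.003 -0.   ]
[ 0.902  0.321 -0.104  1.755  0.036  1.067  0.025]
```

Request:
play_rows --increments '[1,0.12,0.08,-0.86,-0.25,0,0,1,0.12,0.08,-0.86,-0.5,0,0,1,0.12,0.08,-0.86,-0.75,0,0,1,0.12,0.08,-0.86,-0.94,0,0,1,0.12,0.08,-0.86,-0.94,0,0]'

```text
time_s: 1.1
tool_pos: [530.3, -343.4, 200.4]
tool_rot: [-3.055, 1.568, 1.389]
wrist_force: [-0.4, -0.7, 0.5]
opening: 85.5
```

```bash
python3 - <<'E'
from h import *
goal(530,-343,100,-0.268); print(monitor.state()["joint_positions"])
snap("1"); zoom("side",1,230,390,200,340,5,"zs1"); zoom("top",1,350,480,150,240,6,"zt1")
E
```

```text
t1.10 pos [ 530.262 -343.384  200.376] tilt 0.14 jaw -0.268 open 85.5 F [-0.4 -0.7  0.5]
shift [ 0.402 -0.001 -0.   ] turn [ 0.    -0.005  0.   ]
[ 0.681  0.399 -0.268  1.723  0.117  1.037  0.105]
```

View pics/zs1.png

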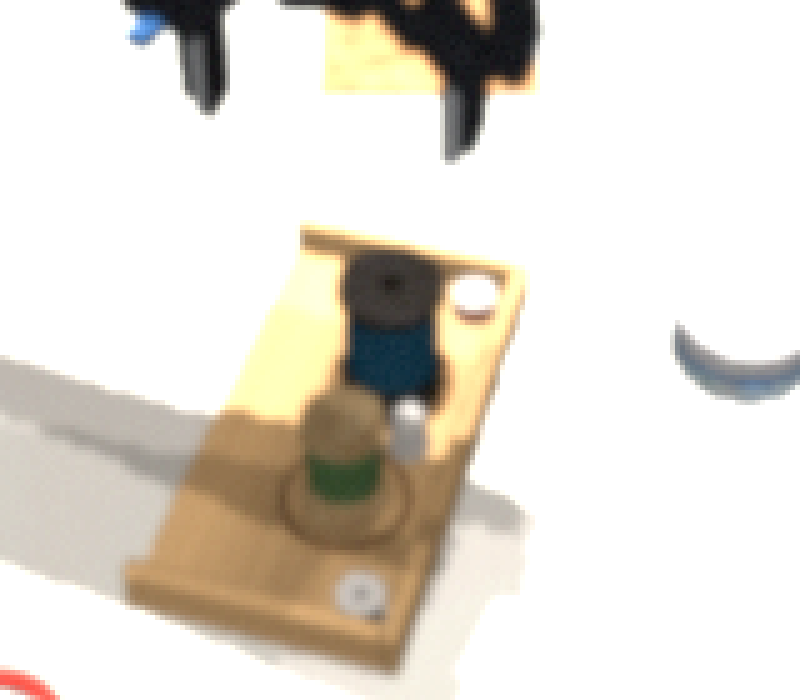

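View pics/zt1.png

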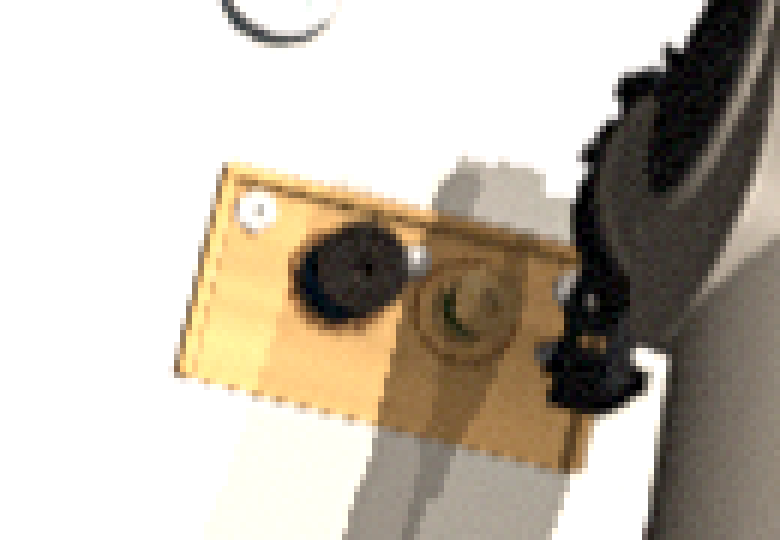

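```bash
python3 - <<'E'
from h import *
p,d=load("side",1)
for uv in [(272,221),(271,219),(320,230),(321,228)]:
    print(uv,dep("side",[uv],d)[0],pl("side",[uv],200)[0],pl("side",[uv],213)[0])
print("expected tips", [ (np.array([530.3,-343.4])+s*42.5*np.array([np.cos(.268),-np.sin(.268)])) for s in(-1,1)])
for z in(200,213): print(z,proj("side",[[530.3+s*42.5*.964,-343.4-s*42.5*.265,z] for s in(-1,1)]))
E
```

```text
(272, 221) [ 485.355 -342.66   223.438] [ 481.184 -315.496  200.   ] [ 483.497 -330.562  213.   ]
(271, 219) [ 483.865 -342.661  228.152] [ 478.715 -309.704  200.   ] [ 481.093 -324.922  213.   ]
(320, 230) [ 571.86  -367.367  224.812] [ 571.999 -339.831  200.   ] [ 571.926 -354.258  213.   ]
(321, 228) [ 573.573 -366.75   228.949] [ 573.842 -334.299  200.   ] [ 573.722 -348.872  213.   ]
expected tips [array([ 489.317, -332.146]), array([ 571.283, -354.654])]
200 [[275.509 226.889]
 [319.586 235.499]]
213 [[275.086 221.583]
 [319.633 230.149]]
```

```bash
python3 - <<'E'
from h import *
print("side big top",pl("side",[(308,257.8)],67)[0],"small top", pl("side",[(240+292/5,230+270/5)],55)[0], "small base/ring", proj("side",[[529.7,-343.3,5]]))
print("top big top",pl("top",[(370+323/8,170+197/8)],67)[0],"small top", pl("top",[(370+497/8,170+236/8)],55)[0], "ring top", pl("top",[(370+463/8,170+255/8)],5)[0])
goal(530.5,-342.5,26,-0.268)
E
```

```text
side big top [ 546.982 -281.772   67.   ] small top [ 528.742 -344.242   55.   ] small base/ring [[299.465 299.266]]
top big top [ 546.773 -277.666   67.   ] small top [ 531.391 -345.632   55.   ] ring top [ 529.421 -344.86     5.   ]
t1.20 pos [ 529.012 -344.956  200.385] tilt 0.12 jaw -0.272 open 85.3 F [-1.  -0.2 -1.2]
shift [ 0.698  0.004 -0.01 ] turn [-0.009 -0.004  0.001]
```

Request:
play_rows --increments '[1,0.2,0.002,-0.003,0,0,0,1,0.35,0.002,-0.003,0,0,0,1,0.45,0.002,-0.003,0,0,0,1,0.5,0.002,-0.003,0,0,0,1,0.5,0.002,-0.003,0,0,0]'

```text
time_s: 1.7
tool_pos: [526.3, -348.0, 75.0]
tool_rot: [-1.742, 1.568, 2.692]
wrist_force: [-0.6, 0.5, 0.5]
opening: 85.6
```

```bash
python3 - <<'E'
from h import *
goal(530,-344,26,-0.268)
E
```

```text
t1.70 pos [ 526.265 -347.965   74.97 ] tilt 0.15 jaw -0.278 open 85.6 F [-0.6  0.5  0.5]
shift [ 0.196  0.011 -0.019] turn [-0.02  -0.001  0.005]
```

Request:
play_rows --increments '[1,0,0,0,0,0,0,1,0,0,0,0,0,0]'

```text
time_s: 1.9
tool_pos: [528.2, -348.4, 78.0]
tool_rot: [1.291, 1.569, -0.558]
wrist_force: [0.9, 0.3, 0.1]
opening: 85.4
```

```bash
python3 - <<'E'
from h import *
goal(530,-344,26,-0.268); print(monitor.state()["dq"])
E
```

```text
t1.90 pos [ 528.207 -348.402   77.951] tilt 0.13 jaw -0.278 open 85.4 F [0.9 0.3 0.1]
shift [ 0.208  0.002 -0.019] turn [-0.019  0.001 -0.004]
[-0.003 -0.    -0.     0.003  0.    -0.004 -0.002]
```

Request:
play_rows --increments '[1,0.05,0.002,-0.019,-0.019,0,0,1,0.1,0.002,-0.019,-0.019,0,0,1,0.15,0.002,-0.019,-0.019,0,0,1,0.15,0.002,-0.019,-0.019,0,0,1,0.15,0.002,-0.019,-0.019,0,0]'

```text
time_s: 2.4
tool_pos: [529.0, -343.2, 38.2]
tool_rot: [-1.886, 1.57, 2.559]
wrist_force: [1.0, 0.3, -0.0]
opening: 85.3
```

```bash
python3 - <<'E'
from h import *
goal(530,-344,26,-0.268); print(monitor.state()["dq"])
E
```

```text
t2.40 pos [ 529.012 -343.209   38.226] tilt 0.06 jaw -0.268 open 85.3 F [ 1.   0.3 -0. ]
shift [0.049 0.005 0.002] turn [ 0.001 -0.001  0.002]
[ 0.001 -0.016 -0.001 -0.01  -0.002  0.002  0.001]
```

Request:
play_rows --increments '[1,0.045,0.004,0.002,0,0,0,1,0.045,0.004,0.002,0,0,0,1,0.045,0.004,0.002,0,0,0,1,0.045,0.004,0.002,0,0,0]'

```text
time_s: 2.8
tool_pos: [530.2, -344.1, 27.7]
tool_rot: [1.851, 1.571, 0.012]
wrist_force: [0.4, -0.1, -0.1]
opening: 85.7
```

```bash
python3 - <<'E'
from h import *
goal(530,-344,26,-0.268); snap("2"); zoom("side",2,230,390,200,340,5,"zs2")
E
```

```text
t2.80 pos [ 530.22  -344.07    27.736] tilt 0.01 jaw -0.267 open 85.7 F [ 0.4 -0.1 -0.1]
shift [ 0.007 -0.001 -0.   ] turn [ 0.001 -0.    -0.   ]
```

View pics/zs2.png

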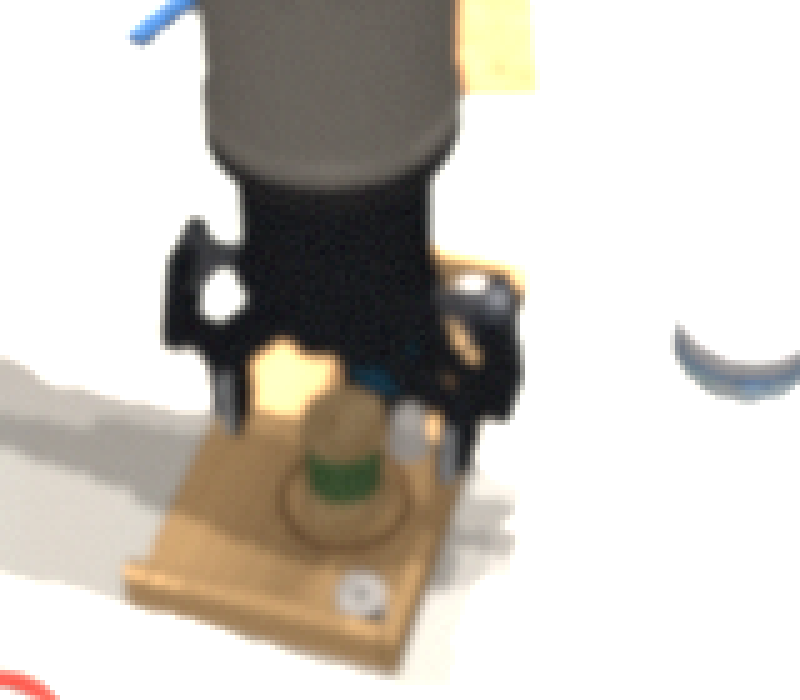

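Request:
play_rows --increments '[-1,0,0,0,0,0,0,-1,0,0,0,0,0,0,-1,0,0,0,0,0,0,-1,0,0,0,0,0,0,-1,0,0,0,0,0,0]' --force 30

```text
time_s: 3.4
tool_pos: [530.2, -344.1, 27.8]
tool_rot: [1.524, 1.571, -0.314]
wrist_force: [-0.4, 0.4, 3.6]
opening: 34.9
```

Request:
play_rows --increments '[-1,0,0,0,0,0,0,-1,0,0,0,0,0,0,-1,0,0,0,0,0,0]' --force 30

```text
time_s: 3.7
tool_pos: [530.2, -344.1, 27.8]
tool_rot: [1.408, 1.571, -0.43]
wrist_force: [-1.2, 0.1, 5.5]
opening: 34.9
```

```bash
python3 - <<'E'
from h import *
goal(530,-344,26,-0.268); snap("3"); zoom("side",3,230,390,200,340,5,"zs3")
E
```

```text
t3.70 pos [ 530.199 -344.131   27.797] tilt 0.01 jaw -0.268 open 34.9 F [-1.2  0.1  5.5]
shift [ 0.007 -0.001 -0.   ] turn [ 0.001  0.    -0.   ]
```

View pics/zs3.png

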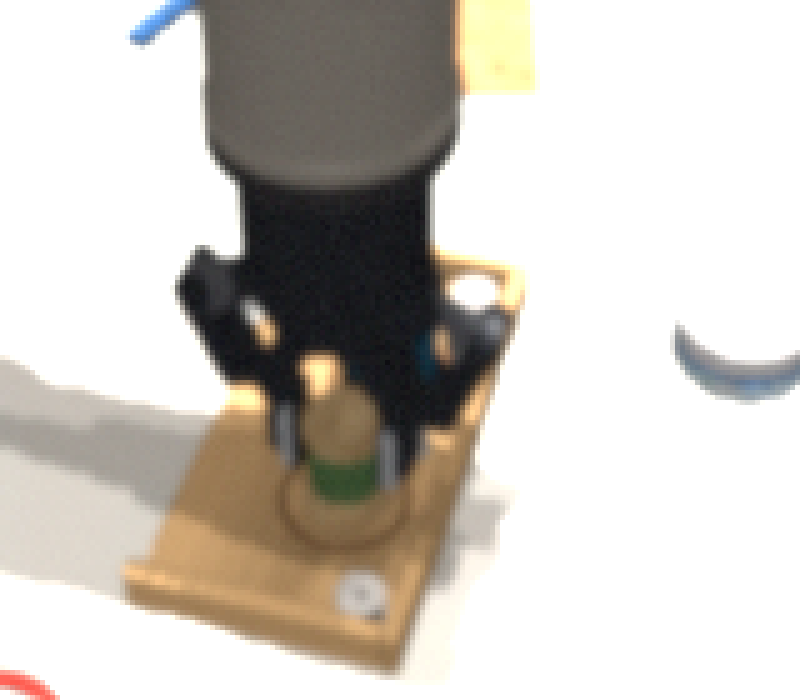

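Request:
play_rows --increments '[-1,-0.05,0,0,0,0,0,-1,-0.15,0,0,0,0,0,-1,-0.3,0,0,0,0,0,-1,-0.45,0,0,0,0,0,-1,-0.45,0,0,0,0,0]'

```text
time_s: 4.3
tool_pos: [532.5, -345.3, 146.0]
tool_rot: [1.315, 1.563, -0.523]
wrist_force: [0.6, -0.2, -0.4]
opening: 35.1
```

```bash
python3 - <<'E'
from h import *
goal(561,-31,140,-0.268); snap("4"); zoom("side",4,230,390,180,340,5,"zs4")
E
```

```text
t4.30 pos [ 532.472 -345.321  146.018] tilt 0.45 jaw -0.268 open 35.1 F [ 0.6 -0.2 -0.4]
shift [ 0.02  -0.223 -1.243] turn [ 0.     0.004 -0.014]
```

View pics/zs4.png

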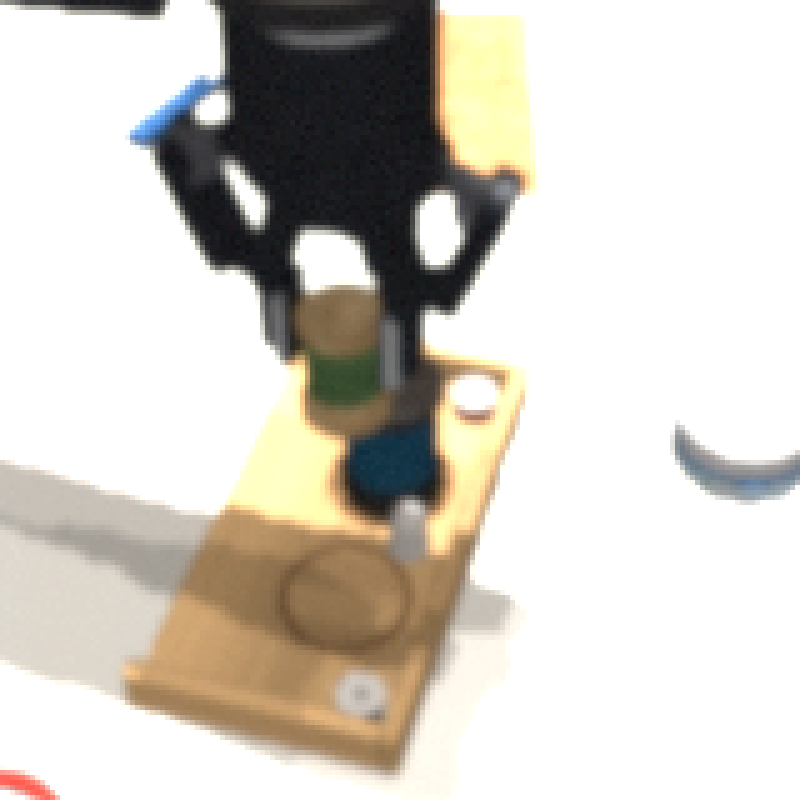

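Request:
play_rows --increments '[-1,0,-0.015,-0.08,0,0,0,-1,0,-0.04,-0.24,0,0,0,-1,0,-0.07,-0.4,0,0,0,-1,0,-0.1,-0.56,0,0,0,-1,0,-0.12,-0.7,0,0,0]'

```text
time_s: 4.9
tool_pos: [546.6, -165.1, 139.2]
tool_rot: [-1.744, 1.569, 2.702]
wrist_force: [0.5, -0.6, -0.2]
opening: 35.0
```

Request:
play_rows --increments '[-1,0,-0.03,-0.16,0,0,0,-1,0,-0.055,-0.32,0,0,0,-1,0.05,-0.08,-0.45,0,0,0,-1,0.1,-0.094,-0.54,0,0,0,-1,0.1,-0.094,-0.54,0,0,0]'

```text
time_s: 5.4
tool_pos: [559.2, -27.1, 112.9]
tool_rot: [-1.752, 1.567, 2.698]
wrist_force: [0.8, -0.3, 0.1]
opening: 34.9
```

Request:
play_rows --increments '[-1,0,0,0,0,0,0,-1,0,0,0,0,0,0,-1,0,0,0,0,0,0]'

```text
time_s: 5.7
tool_pos: [560.4, -32.1, 115.2]
tool_rot: [0.712, 1.571, -1.128]
wrist_force: [0.3, 0.8, 0.0]
opening: 35.0
```

```bash
python3 - <<'E'
from h import *
goal(561,-31,60,-0.268)
E
```

```text
t5.70 pos [560.447 -32.138 115.217] tilt 0.02 jaw -0.269 open 35.0 F [0.3 0.8 0. ]
shift [ 0.221  0.001 -0.005] turn [-0.002  0.    -0.   ]
```

Request:
play_rows --increments '[-1,0.1,0.001,-0.004,0,0,0,-1,0.2,0.001,-0.004,0,0,0,-1,0.28,0.001,-0.004,0,0,0,-1,0.32,0.001,-0.004,0,0,0,-1,0.33,0.001,-0.004,0,0,0]'

```text
time_s: 6.2
tool_pos: [560.5, -30.6, 31.9]
tool_rot: [-1.339, 1.57, 3.105]
wrist_force: [-0.4, -0.7, -0.6]
opening: 35.5
```

Request:
play_rows --increments '[-1,0,0,0,0,0,0,-1,0,0,0,0,0,0,-1,0,0,0,0,0,0]'

```text
time_s: 6.5
tool_pos: [561.5, -30.1, 33.5]
tool_rot: [1.78, 1.569, -0.059]
wrist_force: [-0.6, -0.5, -0.5]
opening: 35.3
```

```bash
python3 - <<'E'
from h import *
goal(561,-31,27,-0.268)
E
```

```text
t6.50 pos [561.529 -30.143  33.509] tilt 0.08 jaw -0.268 open 35.3 F [-0.6 -0.5 -0.5]
shift [ 0.026 -0.001  0.004] turn [ 0.001 -0.001 -0.003]
```

Request:
play_rows --increments '[-1,0.01,0,0,0,0,0,-1,0.018,0,0,0,0,0,-1,0.024,0,0,0,0,0,-1,0.024,0,0,0,0,0,-1,0.024,0,0,0,0,0]'

```text
time_s: 7.0
tool_pos: [561.0, -30.1, 26.8]
tool_rot: [0.581, 1.571, -1.258]
wrist_force: [-2.2, -1.2, 6.1]
opening: 35.0
```

```bash
python3 - <<'E'
from h import *
goal(561,-31,27,-0.268); snap("5"); zoom("side",5,250,390,140,260,5,"zs5")
E
```

```text
t7.00 pos [560.984 -30.061  26.756] tilt 0.0 jaw -0.268 open 35.0 F [-2.2 -1.2  6.1]
shift [-0.001  0.001  0.004] turn [ 0.001  0.    -0.   ]
```

View pics/zs5.png

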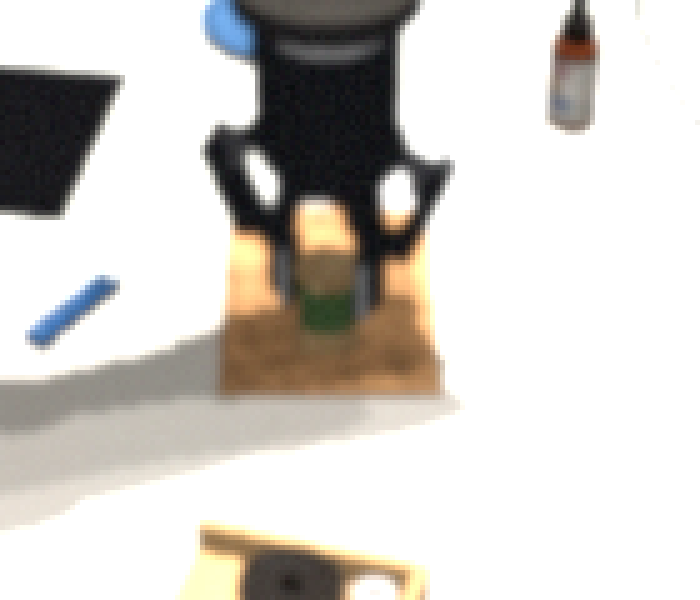

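Request:
play_rows --increments '[0.1,0,0,0,0,0,0,0.3,0,0,0,0,0,0,0.6,0,0,0,0,0,0,1,0,0,0,0,0,0,1,0,0,0,0,0,0]'

```text
time_s: 7.6
tool_pos: [561.0, -30.0, 26.6]
tool_rot: [-2.688, 1.571, 1.757]
wrist_force: [-0.3, -0.4, 0.5]
opening: 85.2
```

Request:
play_rows --increments '[1,-0.08,0,0,0,0,0,1,-0.24,0,0,0,0,0,1,-0.42,0,0,0,0,0,1,-0.55,0,0,0,0,0,1,-0.55,0,0,0,0,0]'

```text
time_s: 8.1
tool_pos: [563.2, -30.0, 168.8]
tool_rot: [1.788, 1.564, -0.051]
wrist_force: [-0.2, 0.9, -0.5]
opening: 85.3
```

```bash
python3 - <<'E'
from h import *
goal(547.2,-279,150,-0.268); snap("6"); zoom("side",6,250,390,140,260,5,"zs6")
E
```

```text
t8.10 pos [563.237 -29.971 168.755] tilt 0.39 jaw -0.268 open 85.3 F [-0.2  0.9 -0.5]
shift [0.075 0.201 0.978] turn [ 0.    -0.003 -0.013]
```

View pics/zs6.png

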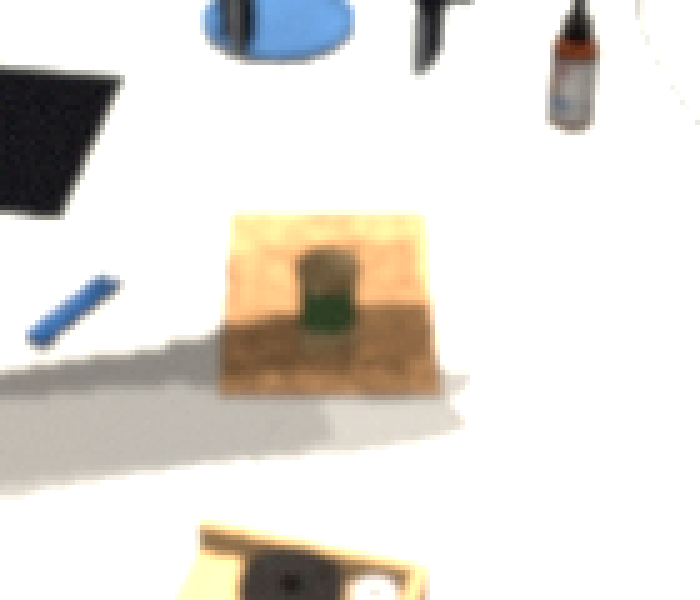

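Request:
play_rows --increments '[1,0,0.03,0.15,0,0,0,1,0,0.07,0.34,0,0,0,1,0,0.11,0.53,0,0,0,1,0,0.15,0.72,0,0,0,1,0,0.19,0.88,0,0,0]'

```text
time_s: 8.7
tool_pos: [547.2, -257.3, 162.6]
tool_rot: [-1.469, 1.569, 2.975]
wrist_force: [0.4, 0.2, -0.2]
opening: 85.3
```

Request:
play_rows --increments '[1,0.05,0.022,0.095,0,0,0,1,0.15,0.022,0.095,0,0,0,1,0.2,0.022,0.095,0,0,0,1,0.2,0.022,0.095,0,0,0,1,0.2,0.022,0.095,0,0,0]'

```text
time_s: 9.2
tool_pos: [547.8, -278.2, 114.0]
tool_rot: [-2.108, 1.57, 2.338]
wrist_force: [-0.4, -0.3, 0.8]
opening: 85.3
```

```bash
python3 - <<'E'
from h import *
goal(547.2,-279,30,-0.268); snap("7"); zoom("side",7,230,390,180,340,5,"zs7")
E
```

```text
t9.20 pos [ 547.807 -278.186  113.957] tilt 0.06 jaw -0.266 open 85.3 F [-0.4 -0.3  0.8]
shift [ 0.336 -0.001  0.004] turn [ 0.003 -0.001  0.002]
```

View pics/zs7.png

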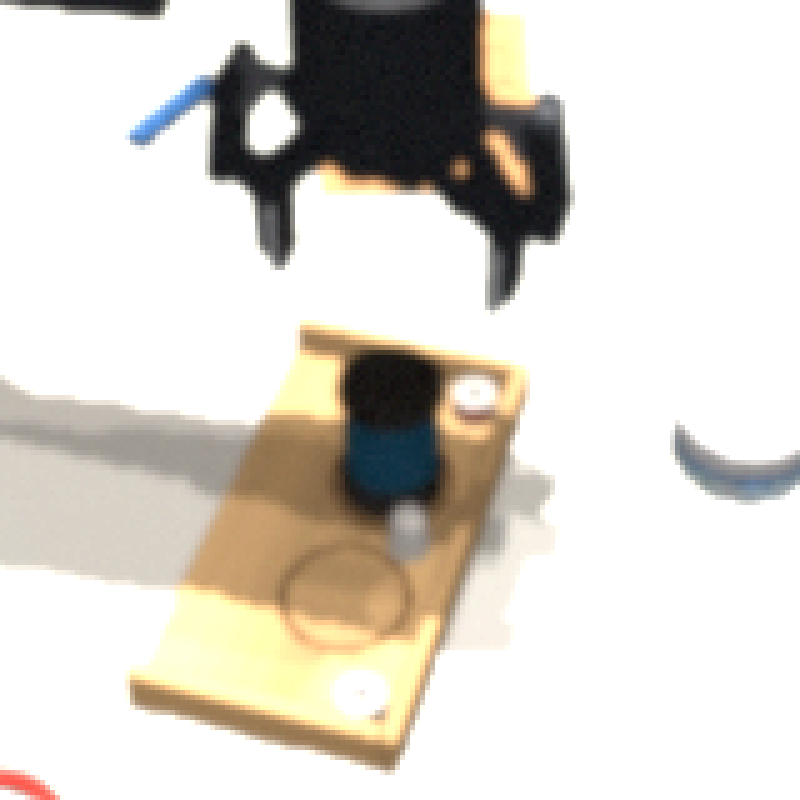

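Request:
play_rows --increments '[1,0.1,0,0.003,0,0,0,1,0.2,0,0.003,0,0,0,1,0.27,0,0.003,0,0,0,1,0.32,0,0.003,0,0,0,1,0.325,0,0.003,0,0,0]'

```text
time_s: 9.8
tool_pos: [547.2, -279.4, 32.2]
tool_rot: [-1.809, 1.57, 2.636]
wrist_force: [-0.6, -0.5, -0.6]
opening: 85.2
```

Request:
play_rows --increments '[1,0,0,0,0,0,0,1,0,0,0,0,0,0,1,0,0,0,0,0,0]'

```text
time_s: 10.1
tool_pos: [548.0, -280.1, 33.8]
tool_rot: [1.418, 1.569, -0.42]
wrist_force: [-0.2, 0.3, -0.5]
opening: 85.4
```

```bash
python3 - <<'E'
from h import *
goal(547.2,-279,30,-0.268)
E
```

```text
t10.10 pos [ 547.976 -280.092   33.81 ] tilt 0.08 jaw -0.268 open 85.4 F [-0.2  0.3 -0.5]
shift [ 0.015 -0.004 -0.003] turn [ 0.001  0.    -0.003]
```

Request:
play_rows --increments '[1,0.015,-0.003,-0.002,0,0,0,1,0.015,-0.003,-0.002,0,0,0,1,0.015,-0.003,-0.002,0,0,0]'

```text
time_s: 10.4
tool_pos: [546.8, -279.1, 29.0]
tool_rot: [-1.885, 1.571, 2.559]
wrist_force: [-0.5, -0.2, 0.0]
opening: 85.6
```

Request:
play_rows --increments '[-1,0,0,0,0,0,0,-1,0,0,0,0,0,0,-1,0,0,0,0,0,0,-1,0,0,0,0,0,0,-1,0,0,0,0,0,0]' --force 30

```text
time_s: 10.9
tool_pos: [546.9, -279.3, 29.3]
tool_rot: [1.494, 1.571, -0.344]
wrist_force: [-1.1, 0.3, 4.4]
opening: 46.9
```

```bash
python3 - <<'E'
from h import *
goal(547.2,-279,30,-0.268); snap("8"); zoom("side",8,230,390,180,340,5,"zs8")
E
```

```text
t10.90 pos [ 546.911 -279.251   29.251] tilt 0.01 jaw -0.268 open 46.9 F [-1.1  0.3  4.4]
shift [-0.003  0.001 -0.001] turn [ 0.001  0.    -0.   ]
```

View pics/zs8.png

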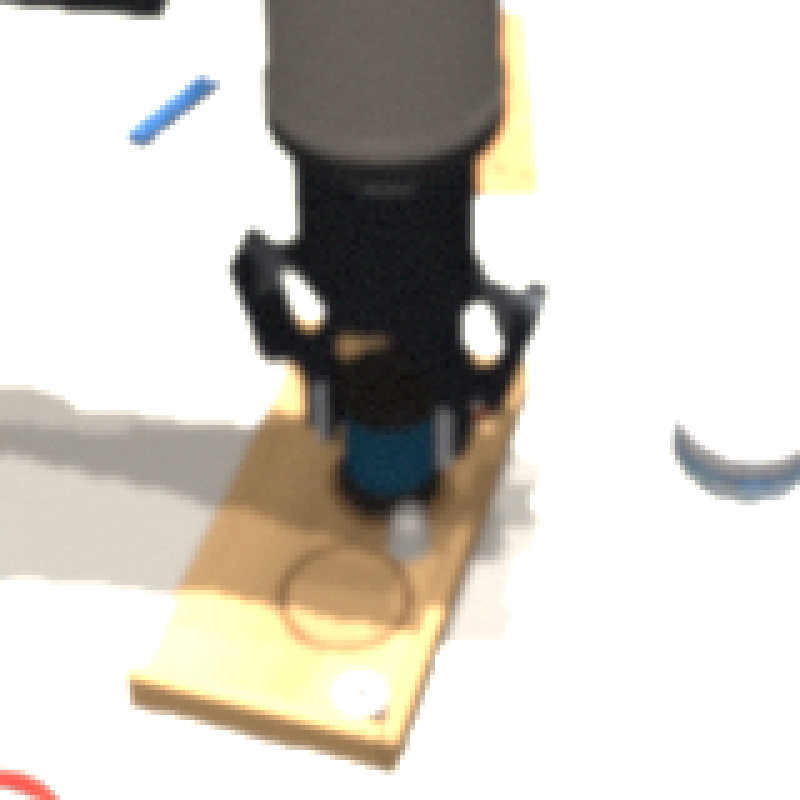

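Request:
play_rows --increments '[-1,0,0,0,0,0,0,-1,-0.05,0,0,0,0,0,-1,-0.18,0,0,0,0,0,-1,-0.34,0,0,0,0,0,-1,-0.46,0,0,0,0,0]'

```text
time_s: 11.5
tool_pos: [547.2, -279.2, 146.9]
tool_rot: [1.583, 1.569, -0.255]
wrist_force: [0.4, -0.1, -1.1]
opening: 47.6
```

```bash
python3 - <<'E'
from h import *
goal(561,51,145,-0.268); snap("9"); zoom("side",9,230,390,180,340,5,"zs9")
E
```

```text
t11.50 pos [ 547.201 -279.177  146.902] tilt 0.08 jaw -0.267 open 47.6 F [ 0.4 -0.1 -1.1]
shift [ 0.007 -0.296 -1.288] turn [ 0.001 -0.    -0.003]
```

View pics/zs9.png

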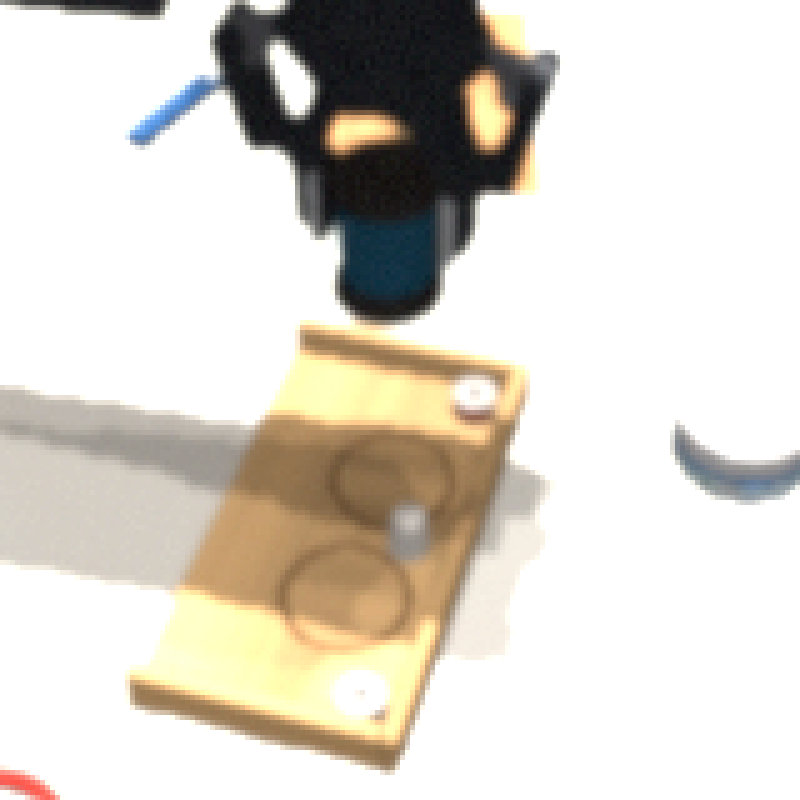

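Request:
play_rows --increments '[-1,0,-0.02,-0.09,0,0,0,-1,0,-0.06,-0.26,0,0,0,-1,0,-0.1,-0.43,0,0,0,-1,0,-0.14,-0.6,0,0,0,-1,0,-0.17,-0.74,0,0,0]'

```text
time_s: 12.1
tool_pos: [554.3, -87.0, 144.2]
tool_rot: [-2.377, 1.57, 2.069]
wrist_force: [0.8, 0.2, -0.7]
opening: 47.3
```

Request:
play_rows --increments '[-1,0,-0.04,-0.17,0,0,0,-1,0,-0.08,-0.33,0,0,0,-1,0,-0.11,-0.47,0,0,0,-1,0.05,-0.126,-0.545,0,0,0,-1,0.1,-0.126,-0.548,0,0,0]'

```text
time_s: 12.6
tool_pos: [560.5, 54.4, 119.1]
tool_rot: [2.855, 1.569, 1.021]
wrist_force: [-1.2, -1.1, -0.4]
opening: 47.2
```

Request:
play_rows --increments '[-1,0.05,0,0,0,0,0,-1,0.1,0,0,0,0,0,-1,0.15,0,0,0,0,0,-1,0.15,0,0,0,0,0,-1,0.15,0,0,0,0,0]'

```text
time_s: 13.1
tool_pos: [560.5, 50.5, 81.4]
tool_rot: [-1.321, 1.57, 3.123]
wrist_force: [0.5, 0.6, -0.6]
opening: 47.4
```

```bash
python3 - <<'E'
from h import *
goal(561,51,28.5,-0.268)
E
```

```text
t13.10 pos [560.547  50.485  81.378] tilt 0.03 jaw -0.268 open 47.4 F [ 0.5  0.6 -0.6]
shift [ 0.212  0.001 -0.002] turn [-0.     0.     0.001]
```

Request:
play_rows --increments '[-1,0.06,0,0,0,0,0,-1,0.12,0,0,0,0,0,-1,0.17,0,0,0,0,0,-1,0.195,0,0,0,0,0,-1,0.195,0,0,0,0,0]'

```text
time_s: 13.6
tool_pos: [559.9, 50.9, 31.6]
tool_rot: [-1.259, 1.569, -3.097]
wrist_force: [0.2, -0.1, -0.3]
opening: 47.6
```

Request:
play_rows --increments '[-1,0,0,0,0,0,0,-1,0,0,0,0,0,0]'

```text
time_s: 13.8
tool_pos: [561.0, 51.0, 33.3]
tool_rot: [2.037, 1.57, 0.199]
wrist_force: [0.5, -0.2, -0.2]
opening: 46.9
```

```bash
python3 - <<'E'
from h import *
goal(561,51,28.3,-0.268)
E
```

```text
t13.80 pos [560.968  51.015  33.315] tilt 0.05 jaw -0.268 open 46.9 F [ 0.5 -0.2 -0.2]
shift [0.02 0.   0.  ] turn [ 0.001 -0.001 -0.001]
```

Request:
play_rows --increments '[-1,0.008,0,0,0,0,0,-1,0.014,0,0,0,0,0,-1,0.018,0,0,0,0,0,-1,0.018,0,0,0,0,0,-1,0.018,0,0,0,0,0]'

```text
time_s: 14.3
tool_pos: [560.6, 50.9, 28.4]
tool_rot: [-3.013, 1.571, 1.432]
wrist_force: [-0.3, -0.4, -0.3]
opening: 47.1
```

Request:
play_rows --increments '[-1,0.002,0,0,0,0,0,-1,0.002,0,0,0,0,0,-1,0.002,0,0,0,0,0]'

```text
time_s: 14.6
tool_pos: [560.7, 51.0, 28.2]
tool_rot: [1.646, 1.571, -0.192]
wrist_force: [-3.1, 0.3, 7.6]
opening: 47.2
```

Contact. Release and lift.

Request:
play_rows --increments '[0.3,0,0,0,0,0,0,0.6,0,0,0,0,0,0,1,0,0,0,0,0,0,1,0,0,0,0,0,0,1,0,0,0,0,0,0]'

```text
time_s: 15.1
tool_pos: [560.6, 50.9, 27.8]
tool_rot: [-1.951, 1.571, 2.494]
wrist_force: [0.3, -0.5, 0.5]
opening: 85.2
```

Request:
play_rows --increments '[1,-0.08,0,0,0,0,0,1,-0.24,0,0,0,0,0,1,-0.42,0,0,0,0,0,1,-0.55,0,0,0,0,0,1,-0.6,0,0,0,0,0]'

```text
time_s: 15.6
tool_pos: [561.9, 51.2, 181.3]
tool_rot: [1.926, 1.566, 0.088]
wrist_force: [0.5, 0.6, -0.2]
opening: 85.3
```

```bash
python3 - <<'E'
from h import *
goal(556,-315,180,1.303); snap("10"); zoom("side",10,240,400,130,340,3,"zs10"); zoom("top",10,270,460,130,240,4,"zt10")
E
```

```text
t15.60 pos [561.89   51.188 181.32 ] tilt 0.25 jaw -0.268 open 85.3 F [ 0.5  0.6 -0.2]
shift [0.005 0.365 1.419] turn [-3.     0.004 -0.009]
```

View pics/zs10.png

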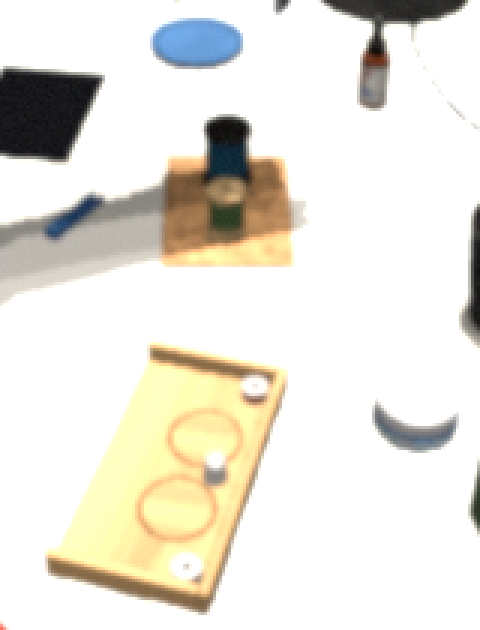

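View pics/zt10.png

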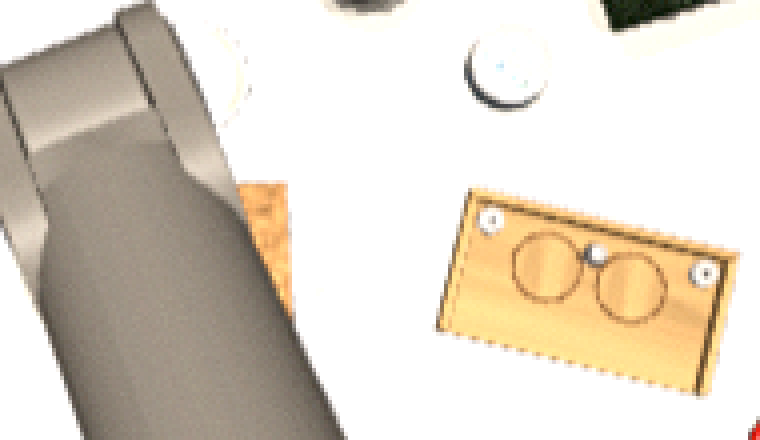

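```bash
python3 - <<'E'
from h import *
a=0.268
# ring & thimble predictions vs observed
for nm,uv in(("bigring top",(270+547/4,130+267/4)),("smallring top",(270+631/4,130+288/4))): print(nm,pl("top",[uv],5)[0])
for nm,uv in(("bigring side",(240+205/3,130+438/3)),("smallring side",(240+177/3,130+507/3))): print(nm,pl("side",[uv],5)[0])
print("thimble top",pl("top",[(270+597/4,130+252/4)],27)[0],"side",pl("side",[(240+215/3,130+458/3)],27)[0])
for n,z0 in(("top",(412,426,186,200)),("side",(302,320,276,296))):
    p,d=load(n,10); q=p.astype(int); x0,x1,y0,y1=z0; r=q[y0:y1,x0:x1]; m=((r.max(2)-r.min(2))<30)
    v,u=np.nonzero(m); print(n,len(u),u.mean()+x0,v.mean()+y0,u.min()+x0,u.max()+x0,v.min()+y0,v.max()+y0)
    P=dep(n,np.c_[u+x0,v+y0],d); s=P[:,2]>22; print(P[s].mean(0),s.sum())
E
```

```text
bigring top [ 547.557 -279.006    5.   ]
smallring top [ 529.034 -344.444    5.   ]
bigring side [ 546.972 -278.274    5.   ]
smallring side [ 528.681 -342.613    5.   ]
thimble top [ 555.804 -314.02    27.   ] side [ 555.306 -316.42    27.   ]
top 30 418.3 193.3 415 421 191 196
[ 538.155 -276.577  186.302] 17
side 71 311.07042253521126 286.1267605633803 308 314 281 291
[ 554.698 -316.626   25.026] 31
```

Request:
play_rows --increments '[1,0,0.04,0.16,-0.2,0,0,1,0,0.08,0.34,-0.4,0,0,1,0,0.12,0.52,-0.6,0,0,1,0,0.16,0.7,-0.8,0,0,1,0,0.18,0.8,-1,0,0]'

```text
time_s: 16.2
tool_pos: [549.7, -157.9, 176.0]
tool_rot: [-1.697, 1.568, -3.011]
wrist_force: [-0.3, 0.6, 0.6]
opening: 85.4
```

```bash
python3 - <<'E'
from h import *
goal(555.5,-315,180,1.303)
E
```

```text
t16.20 pos [ 549.652 -157.89   176.005] tilt 0.14 jaw 0.257 open 85.4 F [-0.3  0.6  0.6]
shift [-0.016 -0.137  0.614] turn [-1.998 -0.003  0.004]
```

Request:
play_rows --increments '[1,0,-0.03,0.14,-0.2,0,0,1,0,-0.06,0.3,-0.4,0,0,1,0,-0.1,0.46,-0.6,0,0,1,0,-0.12,0.56,-0.8,0,0,1,0,-0.12,0.58,-1,0,0]'

```text
time_s: 16.7
tool_pos: [557.2, -305.6, 175.5]
tool_rot: [-2.492, 1.568, 3.0]
wrist_force: [0.1, 0.5, -0.4]
opening: 85.9
```

Request:
play_rows --increments '[1,0,0,0,-0.25,0,0,1,0,0,0,-0.5,0,0,1,0,0,0,-0.75,0,0,1,0,0,0,-1,0,0,1,0,0,0,-1,0,0]'

```text
time_s: 17.2
tool_pos: [558.2, -301.6, 176.0]
tool_rot: [2.685, 1.568, 2.42]
wrist_force: [0.6, 0.7, -0.1]
opening: 85.2
```

Request:
play_rows --increments '[0.3,0,0,0,0,0,0,0.3,0,0,0,0,0,0]'

```text
time_s: 17.4
tool_pos: [558.6, -301.6, 177.2]
tool_rot: [2.736, 1.57, 2.465]
wrist_force: [-0.9, -0.1, 0.0]
opening: 59.2
```

```bash
python3 - <<'E'
from h import *
goal(555.5,-315,60,1.303); print(monitor.state()["joint_positions"])
E
```

```text
t17.40 pos [ 558.647 -301.602  177.18 ] tilt 0.05 jaw 1.3 open 59.2 F [-0.9 -0.1  0. ]
shift [ 0.469 -0.055  0.003] turn [-0.006 -0.001 -0.001]
[ 0.82   0.47  -0.566  1.722  0.286  1.033  1.456]
```

Request:
play_rows --increments '[0.3,0.1,-0.03,0.003,-0.006,0,0,0.3,0.25,-0.055,0.003,-0.006,0,0,0.3,0.4,-0.055,0.003,-0.006,0,0,0.3,0.48,-0.055,0.003,-0.006,0,0,0.3,0.48,-0.055,0.003,-0.006,0,0]'

```text
time_s: 17.9
tool_pos: [554.2, -314.2, 54.8]
tool_rot: [2.893, 1.566, 2.627]
wrist_force: [-0.0, -0.1, 0.3]
opening: 55.6
```

Request:
play_rows --increments '[0.3,0,0,0,0,0,0,0.3,0,0,0,0,0,0,0.3,0,0,0,0,0,0]'

```text
time_s: 18.2
tool_pos: [556.7, -315.5, 59.3]
tool_rot: [-0.281, 1.569, -0.546]
wrist_force: [0.2, 0.1, -0.6]
opening: 55.7
```

```bash
python3 - <<'E'
from h import *
goal(555.5,-315,10,1.303); snap("11"); zoom("side",11,250,370,190,340,4,"zs11"); zoom("top",11,350,480,150,240,4,"zt11")
E
```

```text
t18.20 pos [ 556.72  -315.518   59.343] tilt 0.12 jaw 1.306 open 55.7 F [ 0.2  0.1 -0.6]
shift [ 0.197  0.001 -0.006] turn [0.006 0.004 0.001]
```

View pics/zs11.png

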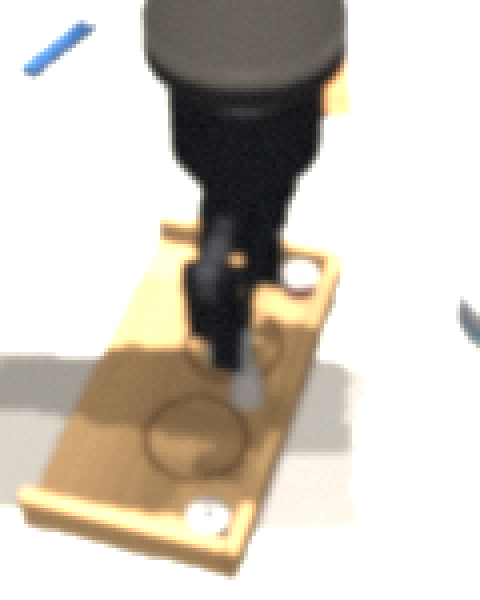

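```bash
python3 - <<'E'
from h import *
print((proj("side",[[547.4,-349.3,66],[555.5,-315.2,27],[556.7,-315.5,27]])-[250,190])*4)
E
```

```text
[[229.457 369.666]
 [247.068 368.907]
 [249.29  369.359]]
```

Request:
play_rows --increments '[0.3,0.06,0,-0.003,0,0,0,0.3,0.12,0,-0.004,0,0,0,0.3,0.17,0,-0.005,0,0,0,0.3,0.185,0,-0.005,0,0,0,0.3,0.185,0,-0.005,0,0,0]'

```text
time_s: 18.8
tool_pos: [554.3, -314.4, 10.4]
tool_rot: [2.774, 1.569, 2.51]
wrist_force: [0.4, -1.4, 0.2]
opening: 55.6
```

Request:
play_rows --increments '[0.3,0,0,0,0,0,0,0.3,0,0,0,0,0,0,0.3,0,0,0,0,0,0]'

```text
time_s: 19.1
tool_pos: [555.0, -315.0, 12.1]
tool_rot: [-0.242, 1.57, -0.506]
wrist_force: [-0.1, -0.1, -0.9]
opening: 55.4
```

```bash
python3 - <<'E'
from h import *
goal(555.5,-315.2,9,1.303)
E
```

```text
t19.10 pos [ 554.975 -315.011   12.063] tilt 0.04 jaw 1.306 open 55.4 F [-0.1 -0.1 -0.9]
shift [ 0.012 -0.     0.002] turn [0.006 0.001 0.   ]
```

Request:
play_rows --increments '[0.3,0.012,0,0,0,0,0,0,0.012,0,0,0,0,0,-0.3,0.012,0,0,0,0,0,-0.5,0.012,0,0,0,0,0,-1,0.012,0,0,0,0,0]' --force 25

```text
time_s: 19.6
tool_pos: [554.7, -314.9, 8.7]
tool_rot: [0.324, 1.571, 0.06]
wrist_force: [-0.3, 1.1, 1.7]
opening: 15.5
```

Request:
play_rows --increments '[-1,0,0,0,0,0,0,-1,0,0,0,0,0,0,-1,0,0,0,0,0,0]'

```text
time_s: 19.9
tool_pos: [554.8, -314.9, 8.7]
tool_rot: [0.109, 1.571, -0.155]
wrist_force: [0.3, -0.3, 2.7]
opening: 16.0
```

```bash
python3 - <<'E'
from h import *
goal(555.5,-315.2,9,1.303); snap("12"); zoom("side",12,250,370,190,340,4,"zs12")
E
```

```text
t19.90 pos [ 554.766 -314.869    8.672] tilt 0.01 jaw 1.306 open 16.0 F [ 0.3 -0.3  2.7]
shift [-0.001 -0.001  0.003] turn [ 0.006  0.    -0.   ]
```

View pics/zs12.png

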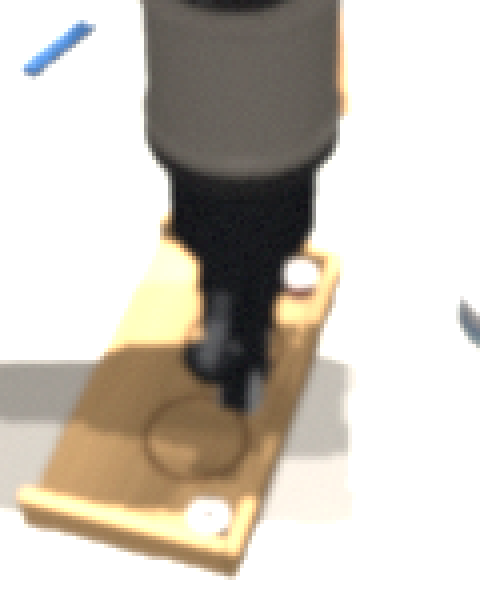

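Request:
play_rows --increments '[-1,-0.01,0,0,0,0,0,-1,-0.04,0,0,0,0,0,-1,-0.08,0,0,0,0,0,-1,-0.14,0,0,0,0,0,-1,-0.2,0,0,0,0,0]'

```text
time_s: 20.5
tool_pos: [554.9, -314.9, 60.2]
tool_rot: [-0.027, 1.57, -0.291]
wrist_force: [0.3, 0.6, 0.0]
opening: 15.7
```

```bash
python3 - <<'E'
from h import *
goal(524,318,120); snap("13"); zoom("side",13,250,370,190,340,5,"zs13")
E
```

```text
t20.50 pos [ 554.919 -314.902   60.228] tilt 0.03 jaw 1.306 open 15.7 F [0.3 0.6 0. ]
shift [-0.24   2.411 -0.781] turn [0.    0.001 0.   ]
```

View pics/zs13.png

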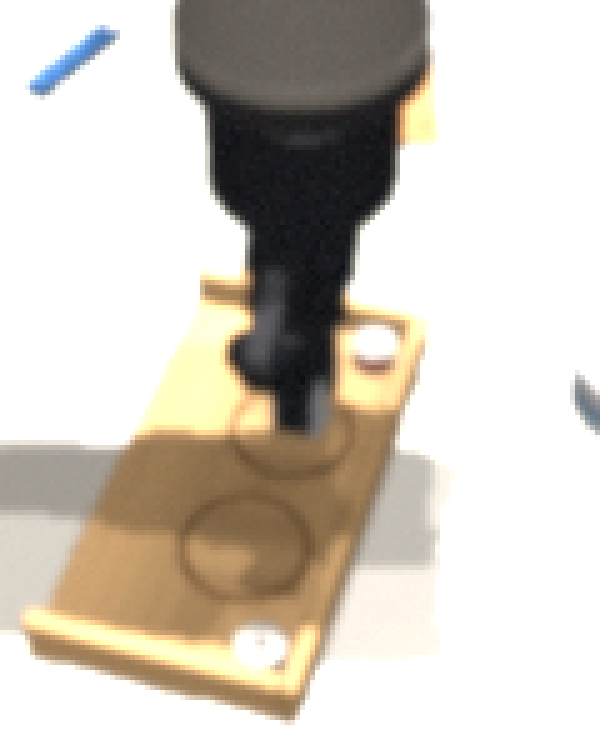

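Request:
play_rows --increments '[-1,-0.1,0.02,-0.006,0,0,0,-1,-0.2,0.1,-0.032,0,0,0,-1,-0.28,0.24,-0.078,0,0,0,-1,-0.28,0.42,-0.136,0,0,0,-1,-0.28,0.6,-0.194,0,0,0]'

```text
time_s: 21.1
tool_pos: [547.1, -156.3, 129.6]
tool_rot: [-0.165, 1.569, -0.431]
wrist_force: [0.9, 0.3, 0.0]
opening: 15.7
```

Request:
play_rows --increments '[-1,0,0.18,-0.058,0,0,0,-1,0,0.36,-0.117,0,0,0,-1,0,0.54,-0.175,0,0,0,-1,0,0.72,-0.233,0,0,0,-1,0,0.9,-0.292,0,0,0]'

```text
time_s: 21.6
tool_pos: [535.1, 80.5, 129.0]
tool_rot: [-0.105, 1.57, -0.37]
wrist_force: [1.2, 0.6, -0.3]
opening: 15.8
```

Request:
play_rows --increments '[-1,0,0.18,-0.058,0,0,0,-1,0,0.36,-0.117,0,0,0,-1,0,0.54,-0.175,0,0,0,-1,0,0.7,-0.227,0,0,0,-1,0,0.8,-0.259,0,0,0]'

```text
time_s: 22.1
tool_pos: [524.2, 292.5, 129.1]
tool_rot: [1.618, 1.569, 1.357]
wrist_force: [0.2, -0.2, -0.6]
opening: 15.7
```

Request:
play_rows --increments '[-1,0,0.05,-0.016,0,0,0,-1,0,0.09,-0.03,0,0,0,-1,0,0.09,-0.03,0,0,0,-1,0,0.09,-0.03,0,0,0]'

```text
time_s: 22.5
tool_pos: [524.2, 311.1, 128.5]
tool_rot: [-1.323, 1.57, -1.588]
wrist_force: [-0.7, 0.2, -0.1]
opening: 15.6
```

```bash
python3 - <<'E'
from h import *
goal(524,318,60); print(monitor.state()["joint_positions"]);snap("14"); zoom("side",14,250,370,90,240,5,"zs14");zoom("top",14,180,360,130,240,4,"zt14")
E
```

```text
t22.50 pos [524.198 311.136 128.507] tilt 0.04 jaw 1.305 open 15.6 F [-0.7  0.2 -0.1]
shift [ 0.274  0.026 -0.008] turn [0.    0.    0.001]
[-0.123  0.515 -0.679  1.815  0.391  0.95   0.334]
```

View pics/zs14.png

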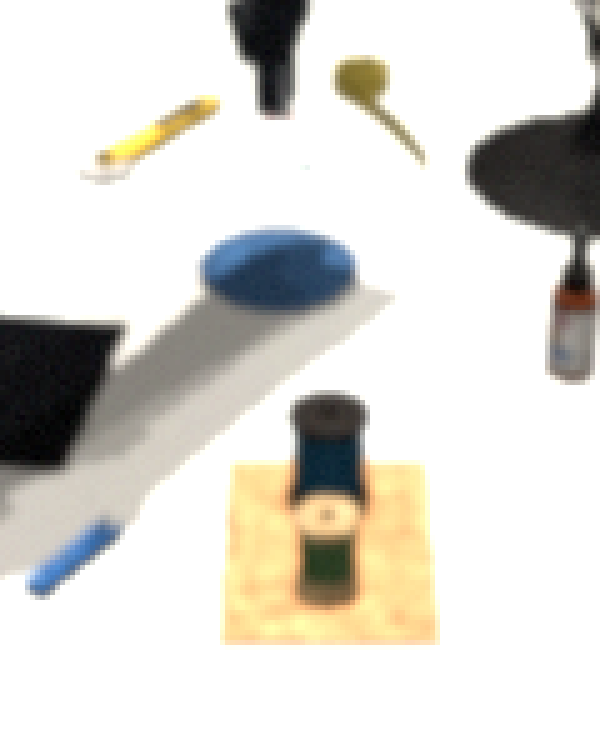

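View pics/zt14.png

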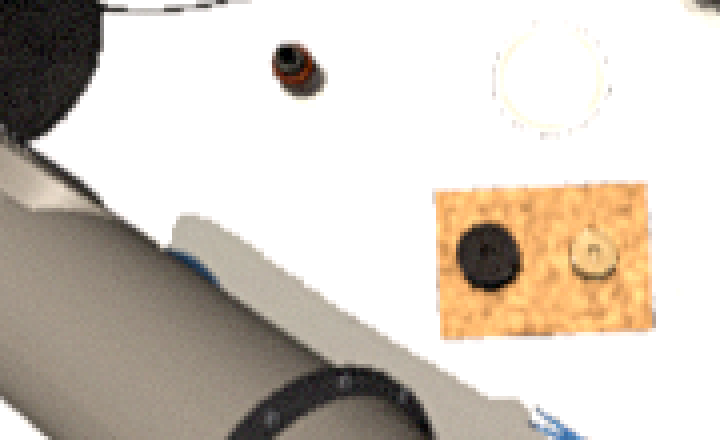

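Request:
play_rows --increments '[-1,0.05,0.026,-0.008,0.25,0,0,-1,0.1,0.026,-0.008,0.5,0,0,-1,0.15,0.026,-0.008,0.75,0,0,-1,0.2,0.026,-0.008,1,0,0,-1,0.2,0.026,-0.008,1,0,0]'

```text
time_s: 23.1
tool_pos: [523.2, 317.7, 77.3]
tool_rot: [-1.524, 1.568, -2.316]
wrist_force: [-0.5, 0.2, 0.6]
opening: 15.9
```

Request:
play_rows --increments '[-1,0,0,0,0.25,0,0,-1,0,0,0,0.5,0,0,-1,0,0,0,0.75,0,0,-1,0,0,0,1,0,0,-1,0,0,0,1,0,0]'

```text
time_s: 23.6
tool_pos: [524.0, 319.0, 79.4]
tool_rot: [1.45, 1.57, 0.139]
wrist_force: [-0.5, -0.2, -0.4]
opening: 16.0
```

```bash
python3 - <<'E'
from h import *
goal(524,318,20); snap("15"); zoom("side",15,265,345,80,170,7,"zs15")
E
```

```text
t23.60 pos [524.034 318.952  79.41 ] tilt 0.05 jaw 0.26 open 16.0 F [-0.5 -0.2 -0.4]
shift [ 0.238 -0.001  0.004] turn [-0.     0.    -0.002]
```

View pics/zs15.png

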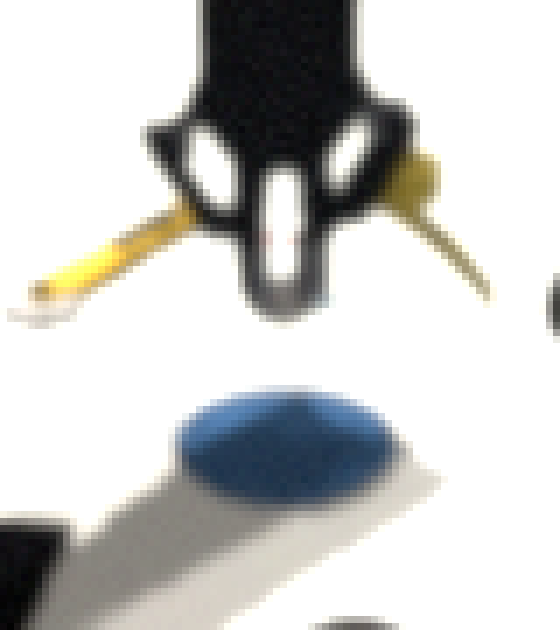

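```bash
python3 - <<'E'
from h import *
print(pl("side",[(306,144.1)],10), pl("side",[(306,144.1)],8),pl("top",[(219.5,209.2)],9))
E
```

```text
[[524.543 307.703  10.   ]] [[524.413 311.197   8.   ]] [[523.544 315.571   9.   ]]
```

Request:
play_rows --increments '[-1,0.06,0,0.002,0,0,0,-1,0.12,0,0.002,0,0,0,-1,0.18,0,0.002,0,0,0,-1,0.22,0,0.002,0,0,0,-1,0.24,0,0.002,0,0,0]'

```text
time_s: 24.2
tool_pos: [523.0, 318.4, 16.8]
tool_rot: [-1.342, 1.569, -2.653]
wrist_force: [-1.1, 1.3, -0.0]
opening: 15.7
```

Request:
play_rows --increments '[-1,0,0,0,0,0,0,-1,0,0,0,0,0,0,-1,0,0,0,0,0,0]'

```text
time_s: 24.5
tool_pos: [524.1, 319.1, 19.2]
tool_rot: [1.878, 1.57, 0.567]
wrist_force: [-0.2, -0.4, -0.5]
opening: 15.5
```

```bash
python3 - <<'E'
from h import *
goal(524,318,7.7)
E
```

```text
t24.50 pos [524.061 319.069  19.172] tilt 0.05 jaw 0.259 open 15.5 F [-0.2 -0.4 -0.5]
shift [ 0.046 -0.001  0.004] turn [ 0.    -0.001 -0.002]
```

```bash
python3 - <<'E'
from h import *
for n,b in(("top",(195,243,185,232)),("side",(283,328,128,158))):
    p,d=load(n,0); q=p.astype(int); x0,x1,y0,y1=b; r=q[y0:y1,x0:x1]; 
    for th in(8,20,35):
        m=((r[:,:,0]-r[:,:,2])>th).astype(np.uint8); c=max(cv2.findContours(m,cv2.RETR_EXTERNAL,cv2.CHAIN_APPROX_NONE)[0],key=cv2.contourArea)[:,0]+[x0,y0]
        e=cv2.fitEllipse(c.astype(np.float32)); print(n,th,e,pl(n,[e[0]],6)[0],pl(n,[e[0]],10)[0])
        vv,uu=np.nonzero(m); P=dep(n,np.c_[uu+x0,vv+y0],d); print("depth mean",np.median(P,0),(P.min(0)+P.max(0))/2, P.max(0)-P.min(0))
E
```

```text
top 8 ((218.80624389648438, 208.80352783203125), (33.39926528930664, 34.352882385253906), 57.71533966064453) [525.154 318.459   6.   ] [524.769 317.546  10.   ]
depth mean [525.125 318.672   4.336] [485.502 187.898 691.637] [ 186.89   370.697 1395.717]
top 20 ((218.7213592529297, 208.89935302734375), (32.7360954284668, 33.6409912109375), 65.44505310058594) [524.855 318.73    6.   ] [524.471 317.816  10.   ]
depth mean [524.825 318.802   4.246] [485.482 186.932 692.405] [ 186.85   368.765 1394.182]
top 35 ((218.77932739257812, 208.91502380371094), (31.465534210205078, 32.1954460144043), 46.62477493286133) [524.8   318.546   6.   ] [524.417 317.632  10.   ]
depth mean [524.682 318.594   4.019] [484.258 186.68  692.405] [ 184.402  368.262 1394.182]
side 8 ((305.28814697265625, 143.1997833251953), (15.966146469116211, 31.460508346557617), 89.36119842529297) [521.642 320.872   6.   ] [521.919 313.847  10.   ]
depth mean [521.756 323.962   4.459] [ 521.492 -247.578  345.77 ] [ 108.726 1282.744  698.066]
side 20 ((305.2728576660156, 143.3603973388672), (15.06786060333252, 29.759958267211914), 89.44036865234375) [521.624 319.761   6.   ] [521.9   312.742  10.   ]
depth mean [521.756 323.451   4.354] [ 520.831 -258.68   347.093] [ 103.221 1260.541  695.421]
side 35 ((305.17401123046875, 143.45773315429688), (13.29182243347168, 28.397958755493164), 89.83023071289062) [521.304 319.085   6.   ] [521.582 312.07   10.   ]
depth mean [521.557 322.722   4.054] [ 520.706 -260.354  347.093] [  97.067 1257.193  695.421]
```

Request:
play_rows --increments '[-1,0.015,0,0.002,0,0,0,-1,0.03,0,0.002,0,0,0,-1,0.04,0,0.002,0,0,0,-1,0.042,0,0.002,0,0,0,-1,0.042,0,0.002,0,0,0]'

```text
time_s: 25.0
tool_pos: [523.8, 318.3, 7.9]
tool_rot: [-1.517, 1.571, -2.828]
wrist_force: [0.7, 1.0, -0.4]
opening: 15.8
```

Request:
play_rows --increments '[-1,0,0,0,0,0,0,-1,0,0,0,0,0,0]'

```text
time_s: 25.2
tool_pos: [523.9, 318.4, 8.2]
tool_rot: [2.051, 1.571, 0.74]
wrist_force: [-0.4, -0.6, -0.4]
opening: 15.7
```

Request:
play_rows --increments '[-1,0.002,0,0,0,0,0,-1,0.002,0,0,0,0,0,-1,0.002,0,0,0,0,0]'

```text
time_s: 25.5
tool_pos: [523.9, 318.4, 7.7]
tool_rot: [2.039, 1.571, 0.728]
wrist_force: [0.9, 0.5, 0.8]
opening: 16.1
```

Request:
play_rows --increments '[-1,0.002,0,0,0,0,0,-1,0.002,0,0,0,0,0,-1,0.002,0,0,0,0,0]'

```text
time_s: 25.8
tool_pos: [524.0, 318.4, 7.6]
tool_rot: [1.562, 1.57, 0.25]
wrist_force: [-1.8, -1.0, 7.6]
opening: 15.8
```

Request:
play_rows --increments '[-0.5,0,0,0,0,0,0,-0.3,0,0,0,0,0,0,0,0,0,0,0,0,0,0.1,0,0,0,0,0,0,0.1,0,0,0,0,0,0]'

```text
time_s: 26.3
tool_pos: [523.8, 318.4, 7.0]
tool_rot: [-2.355, 1.571, 2.617]
wrist_force: [-0.5, 0.5, -1.1]
opening: 47.3
```

Request:
play_rows --increments '[0.1,-0.04,0,0,0,0,0,0.1,-0.1,0,0,0,0,0,0.1,-0.25,0,0,0,0,0,0.1,-0.42,0,0,0,0,0,0.1,-0.6,0,0,0,0,0]'

```text
time_s: 26.8
tool_pos: [523.4, 318.3, 159.8]
tool_rot: [2.999, 1.57, 1.687]
wrist_force: [0.4, 0.1, -0.7]
opening: 47.3
```

```bash
python3 - <<'E'
from h import *
goal(561,51,180,-0.268); snap("16"); zoom("side",16,250,350,90,230,5,"zs16")
E
```

```text
t26.80 pos [523.448 318.282 159.765] tilt 0.02 jaw 0.26 open 47.3 F [ 0.4  0.1 -0.7]
shift [-0.081 -0.129  1.072] turn [ 1.008 -0.001  0.   ]
```

View pics/zs16.png

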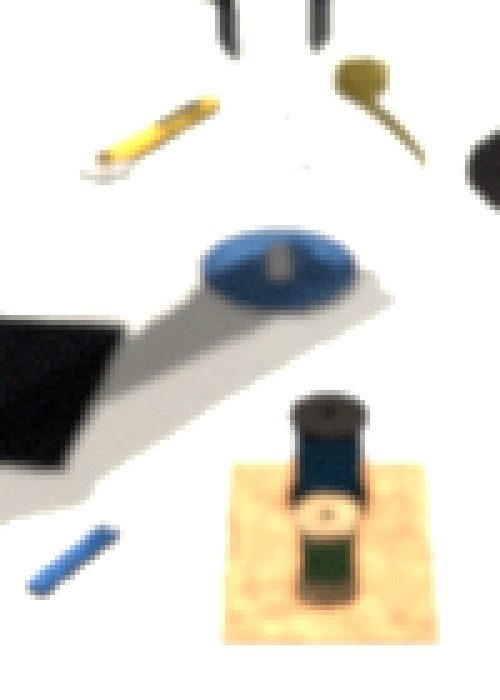

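Request:
play_rows --increments '[1,0,-0.02,0.15,0.2,0,0,1,0,-0.04,0.32,0.4,0,0,1,0,-0.06,0.5,0.6,0,0,1,0,-0.08,0.68,0.8,0,0,1,0,-0.1,0.83,1,0,0]'

```text
time_s: 27.4
tool_pos: [553.2, 108.9, 158.6]
tool_rot: [1.954, 1.569, 0.114]
wrist_force: [1.4, -1.0, -0.3]
opening: 85.3
```

Request:
play_rows --increments '[1,0,0.02,0.06,0,0,0,1,0,0.02,0.12,0,0,0,1,0,0.02,0.12,0,0,0,1,0,0.02,0.12,0,0,0,1,0,0.02,0.12,0,0,0]'

```text
time_s: 27.9
tool_pos: [549.8, 82.6, 157.4]
tool_rot: [2.881, 1.57, 1.048]
wrist_force: [-0.4, 0.3, -0.7]
opening: 85.4
```

Request:
play_rows --increments '[1,0,0,0,0,0,0,1,0,0,0,0,0,0]'

```text
time_s: 28.1
tool_pos: [549.8, 81.9, 157.0]
tool_rot: [-2.379, 1.571, 2.07]
wrist_force: [-0.5, 0.7, 0.2]
opening: 85.2
```

```bash
python3 - <<'E'
from h import *
goal(560.7,51,100,-0.268)
p,d=load("top",14)
print(pl("top",[(180+489/4,130+256/4)],66)[0],pl("top",[(180+595/4,130+252/4)],54)[0])
E
```

```text
t28.10 pos [549.816  81.879 157.048] tilt 0.02 jaw -0.263 open 85.2 F [-0.5  0.7  0.2]
shift [0.228 0.074 0.108] turn [ 0.009 -0.     0.   ]
[557.773  50.033  66.   ] [560.142 -30.952  54.   ]
```

Request:
play_rows --increments '[1,0,0.074,0.1,0.009,0,0,1,0,0.074,0.108,0.009,0,0,1,0.1,0.074,0.108,0.009,0,0,1,0.22,0.074,0.108,0.009,0,0,1,0.22,0.074,0.108,0.009,0,0]'

```text
time_s: 28.6
tool_pos: [558.5, 50.2, 99.0]
tool_rot: [-1.214, 1.565, -3.053]
wrist_force: [-0.5, 0.1, -0.4]
opening: 85.4
```

Request:
play_rows --increments '[1,0,0,0,0,0,0,1,0,0,0,0,0,0]'

```text
time_s: 28.8
tool_pos: [561.4, 50.6, 103.5]
tool_rot: [2.057, 1.569, 0.217]
wrist_force: [-0.0, -0.2, -0.8]
opening: 85.3
```

```bash
python3 - <<'E'
from h import *
goal(560.7,51,28.2,-0.268); snap("17"); zoom("side",17,250,370,110,240,5,"zs17")
E
```

```text
t28.80 pos [561.416  50.578 103.451] tilt 0.09 jaw -0.269 open 85.3 F [-0.  -0.2 -0.8]
shift [ 0.301 -0.004 -0.001] turn [-0.002 -0.001 -0.003]
```

View pics/zs17.png

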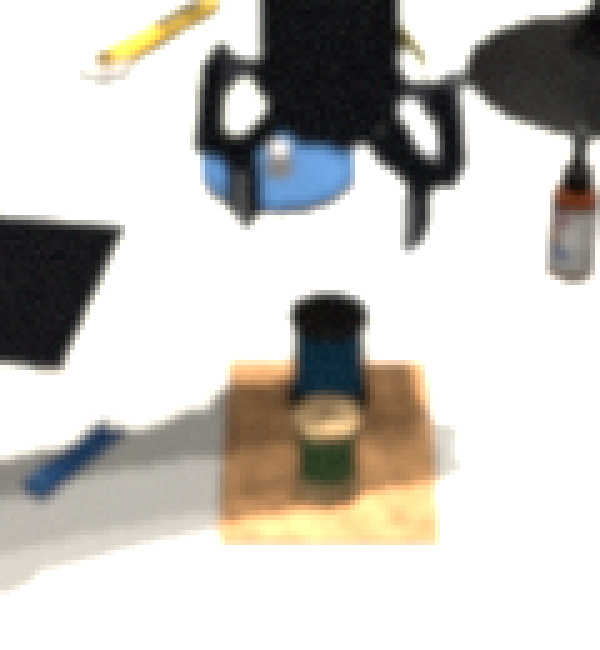

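Request:
play_rows --increments '[1,0.1,-0.003,-0.001,0,0,0,1,0.18,-0.003,-0.001,0,0,0,1,0.25,-0.003,-0.001,0,0,0,1,0.285,-0.003,-0.001,0,0,0,1,0.285,-0.003,-0.001,0,0,0]'

```text
time_s: 29.4
tool_pos: [559.8, 50.7, 30.5]
tool_rot: [-1.225, 1.57, -3.064]
wrist_force: [0.2, -0.3, -0.8]
opening: 85.4
```

Request:
play_rows --increments '[1,0,0,0,0,0,0,1,0,0,0,0,0,0,1,0,0,0,0,0,0]'

```text
time_s: 29.7
tool_pos: [560.5, 50.7, 31.7]
tool_rot: [1.996, 1.569, 0.155]
wrist_force: [-0.5, 1.2, -0.3]
opening: 85.2
```

```bash
python3 - <<'E'
from h import *
goal(560.7,51,28.2,-0.268)
E
```

```text
t29.70 pos [560.532  50.685  31.689] tilt 0.08 jaw -0.269 open 85.2 F [-0.5  1.2 -0.3]
shift [ 0.014  0.    -0.001] turn [-0.002 -0.001 -0.002]
```

Request:
play_rows --increments '[1,0.014,0,0,0,0,0,1,0.014,0,0,0,0,0,-1,0.014,0,0,0,0,0,-1,0.014,0,0,0,0,0,-1,0.014,0,0,0,0,0]' --force 30

```text
time_s: 30.2
tool_pos: [560.1, 50.7, 27.5]
tool_rot: [2.717, 1.571, 0.877]
wrist_force: [-3.7, -0.8, 6.8]
opening: 47.1
```

Request:
play_rows --increments '[-1,0,0,0,0,0,0,-1,0,0,0,0,0,0,-1,0,0,0,0,0,0,-1,0,0,0,0,0,0]'

```text
time_s: 30.6
tool_pos: [560.1, 50.6, 27.5]
tool_rot: [1.88, 1.571, 0.04]
wrist_force: [-1.4, -0.8, 5.4]
opening: 47.6
```

```bash
python3 - <<'E'
from h import *
goal(547.0,-279,140,-0.268)
E
```

```text
t30.60 pos [560.057  50.631  27.516] tilt 0.01 jaw -0.269 open 47.6 F [-1.4 -0.8  5.4]
shift [-0.45   0.3    1.285] turn [-0.002 -0.    -0.   ]
```

Request:
play_rows --increments '[-1,-0.05,0,0,0,0,0,-1,-0.18,0,0,0,0,0,-1,-0.34,0,0,0,0,0,-1,-0.48,0.01,0.04,0,0,0,-1,-0.52,0.03,0.12,0,0,0]'

```text
time_s: 31.1
tool_pos: [561.0, 21.2, 162.0]
tool_rot: [2.046, 1.565, 0.209]
wrist_force: [0.3, -1.2, -1.1]
opening: 47.4
```

Request:
play_rows --increments '[-1,0,0.04,0.16,0,0,0,-1,0,0.08,0.33,0,0,0,-1,0,0.12,0.5,0,0,0,-1,0,0.156,0.67,0,0,0,-1,0,0.19,0.82,0,0,0]'

```text
time_s: 31.6
tool_pos: [550.1, -192.8, 158.3]
tool_rot: [1.39, 1.57, -0.451]
wrist_force: [0.3, -0.1, -0.2]
opening: 47.5
```

Request:
play_rows --increments '[-1,0,0.03,0.13,0,0,0,-1,0,0.06,0.24,0,0,0,-1,0,0.08,0.33,0,0,0,-1,0,0.08,0.345,0,0,0,-1,0,0.08,0.345,0,0,0]'

```text
time_s: 32.1
tool_pos: [546.6, -279.5, 157.7]
tool_rot: [2.474, 1.571, 0.633]
wrist_force: [0.3, 0.6, -0.1]
opening: 47.0
```

Request:
play_rows --increments '[-1,0,0,0,0,0,0,-1,0,0,0,0,0,0]'

```text
time_s: 32.3
tool_pos: [547.2, -277.7, 157.6]
tool_rot: [2.912, 1.57, 1.074]
wrist_force: [-0.1, -0.2, -1.4]
opening: 47.3
```

```bash
python3 - <<'E'
from h import *
goal(547.0,-279,80,-0.268)
E
```

```text
t32.30 pos [ 547.237 -277.66   157.571] tilt 0.03 jaw -0.267 open 47.3 F [-0.1 -0.2 -1.4]
shift [0.31  0.    0.006] turn [ 0.001 -0.001 -0.   ]
```

Request:
play_rows --increments '[-1,0.1,0,0.003,0,0,0,-1,0.25,0,0.004,0,0,0,-1,0.38,0,0.005,0,0,0,-1,0.46,0,0.005,0,0,0,-1,0.48,0,0.005,0,0,0]'

```text
time_s: 32.8
tool_pos: [545.6, -278.6, 35.2]
tool_rot: [-1.826, 1.567, 2.619]
wrist_force: [-0.3, -0.8, 0.0]
opening: 47.1
```

Request:
play_rows --increments '[-1,0,0,0,0,0,0,-1,0,0,0,0,0,0,-1,0,0,0,0,0,0]'

```text
time_s: 33.1
tool_pos: [547.4, -280.4, 38.8]
tool_rot: [1.462, 1.569, -0.378]
wrist_force: [-0.5, 0.2, -0.6]
opening: 47.3
```

```bash
python3 - <<'E'
from h import *
goal(547.0,-279,28.5,-0.268); snap("18"); zoom("side",18,250,370,200,340,5,"zs18")
E
```

```text
t33.10 pos [ 547.44  -280.39    38.775] tilt 0.12 jaw -0.269 open 47.3 F [-0.5  0.2 -0.6]
shift [ 0.041 -0.003 -0.005] turn [-0.002  0.    -0.004]
```

View pics/zs18.png

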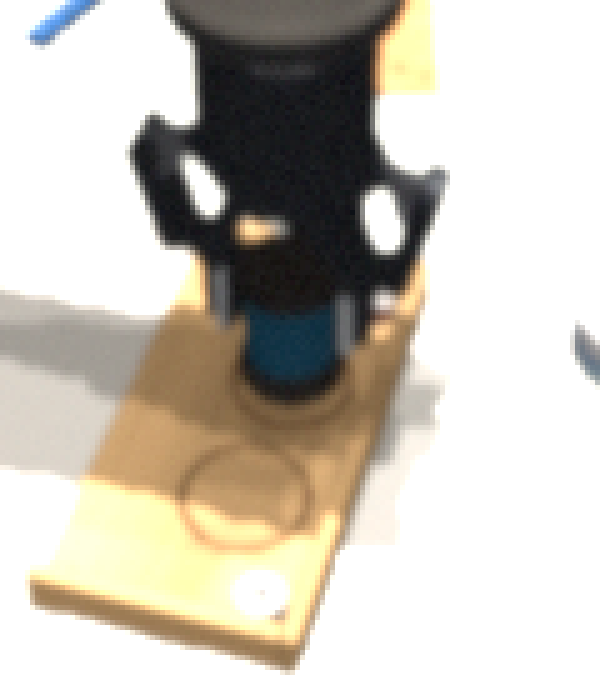

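Request:
play_rows --increments '[-1,0.015,-0.002,-0.003,0,0,0,-1,0.03,-0.002,-0.003,0,0,0,-1,0.036,-0.002,-0.003,0,0,0,-1,0.036,-0.002,-0.003,0,0,0,-1,0.036,-0.002,-0.003,0,0,0]'

```text
time_s: 33.7
tool_pos: [546.1, -279.2, 28.5]
tool_rot: [-1.865, 1.57, 2.578]
wrist_force: [-3.0, 2.4, 8.2]
opening: 47.0
```

```bash
python3 - <<'E'
from h import *
goal(547.0,-279,28.5,-0.268)
E
```

```text
t33.70 pos [ 546.145 -279.176   28.523] tilt 0.02 jaw -0.269 open 47.0 F [-3.   2.4  8.2]
shift [ 0.     0.003 -0.002] turn [-0.002 -0.     0.001]
```

Request:
play_rows --increments '[-1,-0.004,0.003,-0.001,0,0,0,-1,-0.004,0.003,-0.001,0,0,0,-1,0,0.003,-0.001,0,0,0,-1,0,0.003,-0.001,0,0,0]'

```text
time_s: 34.1
tool_pos: [547.2, -279.3, 28.6]
tool_rot: [1.514, 1.571, -0.326]
wrist_force: [-2.9, 0.8, 6.6]
opening: 47.1
```

Request:
play_rows --increments '[0.3,0,0,0,0,0,0,0.6,0,0,0,0,0,0,1,0,0,0,0,0,0,1,0,0,0,0,0,0,1,0,0,0,0,0,0]'

```text
time_s: 34.6
tool_pos: [547.1, -279.3, 28.3]
tool_rot: [-2.104, 1.571, 2.339]
wrist_force: [-0.3, -0.8, -0.3]
opening: 85.5
```

Request:
play_rows --increments '[1,-0.08,0,0,0,0,0,1,-0.24,0,0,0,0,0,1,-0.4,0,0,0,0,0,1,-0.5,0,0,0,0,0,1,-0.5,0,0,0,0,0]'

```text
time_s: 35.1
tool_pos: [548.9, -280.1, 157.3]
tool_rot: [1.428, 1.565, -0.412]
wrist_force: [0.3, 0.3, 0.8]
opening: 85.4
```

```bash
python3 - <<'E'
from h import *
goal(561,-30.1,150,-0.268); snap("19"); zoom("side",19,250,370,200,340,5,"zs19")
E
```

```text
t35.10 pos [ 548.873 -280.116  157.339] tilt 0.34 jaw -0.269 open 85.4 F [0.3 0.3 0.8]
shift [ 0.027 -0.219 -0.977] turn [-0.003  0.002 -0.011]
```

View pics/zs19.png

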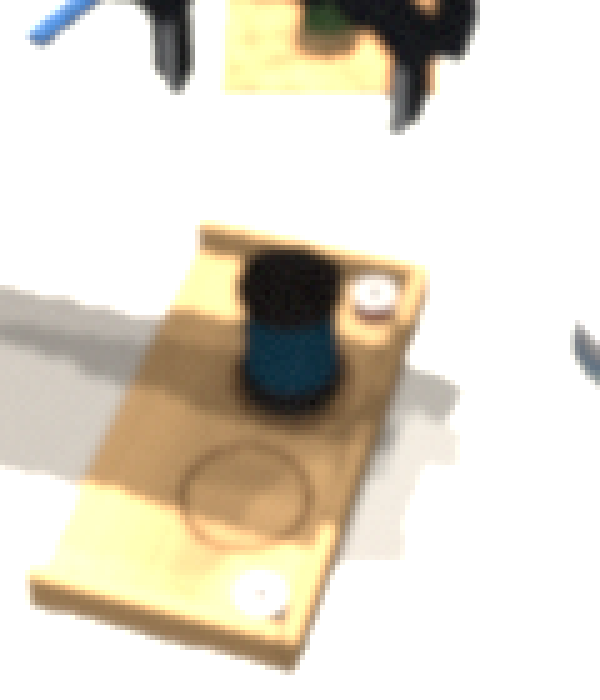

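Request:
play_rows --increments '[1,0,-0.03,-0.14,0,0,0,1,0,-0.07,-0.32,0,0,0,1,0,-0.11,-0.5,0,0,0,1,0,-0.15,-0.68,0,0,0,1,0,-0.18,-0.84,0,0,0]'

```text
time_s: 35.7
tool_pos: [558.5, -62.5, 152.1]
tool_rot: [-1.528, 1.569, 2.916]
wrist_force: [0.9, -0.1, 0.8]
opening: 85.3
```

Request:
play_rows --increments '[1,0,-0.02,-0.1,0,0,0,1,0.1,-0.03,-0.136,0,0,0,1,0.2,-0.03,-0.136,0,0,0,1,0.24,-0.03,-0.136,0,0,0,1,0.24,-0.03,-0.136,0,0,0]'

```text
time_s: 36.2
tool_pos: [560.0, -30.3, 91.4]
tool_rot: [-1.323, 1.567, 3.12]
wrist_force: [0.8, 0.6, 0.9]
opening: 85.5
```

Request:
play_rows --increments '[1,0,0,0,0,0,0,1,0,0,0,0,0,0,1,0,0,0,0,0,0]'

```text
time_s: 36.5
tool_pos: [561.8, -30.4, 94.2]
tool_rot: [1.826, 1.569, -0.015]
wrist_force: [0.2, 0.6, 0.3]
opening: 85.6
```

```bash
python3 - <<'E'
from h import *
goal(561,-30.1,26.7,-0.268)
E
```

```text
t36.50 pos [561.842 -30.383  94.241] tilt 0.08 jaw -0.27 open 85.6 F [0.2 0.6 0.3]
shift [ 0.27  -0.004 -0.   ] turn [-0.003 -0.001 -0.003]
```

Request:
play_rows --increments '[1,0.08,-0.003,0,0,0,0,1,0.16,-0.003,0,0,0,0,1,0.23,-0.003,0,0,0,0,1,0.26,-0.003,0,0,0,0,1,0.26,-0.003,0,0,0,0]'

```text
time_s: 37.0
tool_pos: [560.4, -30.0, 28.0]
tool_rot: [-1.339, 1.57, 3.104]
wrist_force: [-0.6, -0.3, 0.8]
opening: 85.6
```

Request:
play_rows --increments '[1,0,0,0,0,0,0,1,0,0,0,0,0,0,1,0,0,0,0,0,0]'

```text
time_s: 37.3
tool_pos: [561.1, -30.0, 29.1]
tool_rot: [1.847, 1.57, 0.007]
wrist_force: [0.0, 0.1, 0.2]
opening: 85.5
```

```bash
python3 - <<'E'
from h import *
goal(561,-30.1,26.7,-0.268)
E
```

```text
t37.30 pos [561.103 -29.951  29.128] tilt 0.07 jaw -0.269 open 85.5 F [0.  0.1 0.2]
shift [ 0.01  -0.     0.001] turn [-0.002 -0.001 -0.002]
```

Request:
play_rows --increments '[1,0.009,0,0,0,0,0,1,0.009,0,0,0,0,0,-1,0.009,0,0,0,0,0,-1,0.009,0,0,0,0,0,-1,0.009,0,0,0,0,0]' --force 30

```text
time_s: 37.8
tool_pos: [560.6, -29.9, 26.1]
tool_rot: [-2.172, 1.571, 2.271]
wrist_force: [-0.1, 0.4, 0.4]
opening: 43.5
```

Request:
play_rows --increments '[-1,0,0,0,0,0,0,-1,0,0,0,0,0,0,-1,0,0,0,0,0,0,-1,0,0,0,0,0,0,-1,0,0,0,0,0,0]'

```text
time_s: 38.3
tool_pos: [560.6, -29.9, 26.2]
tool_rot: [2.974, 1.571, 1.134]
wrist_force: [-0.8, 0.1, 5.1]
opening: 34.9
```

```bash
python3 - <<'E'
from h import *
goal(530.1,-344.1,140,-0.268)
E
```

```text
t38.30 pos [560.607 -29.886  26.244] tilt 0.0 jaw -0.269 open 34.9 F [-0.8  0.1  5.1]
shift [-0.455  0.216  1.244] turn [-0.002 -0.    -0.   ]
```

Request:
play_rows --increments '[-1,-0.05,0,0,0,0,0,-1,-0.18,0,0,0,0,0,-1,-0.34,0,0,0,0,0,-1,-0.48,0.01,0.05,0,0,0,-1,-0.52,0.02,0.12,0,0,0]'

```text
time_s: 38.8
tool_pos: [559.3, -59.6, 160.8]
tool_rot: [1.868, 1.565, 0.03]
wrist_force: [0.5, -0.3, -0.9]
opening: 35.0
```

Request:
play_rows --increments '[-1,0,0.03,0.16,0,0,0,-1,0,0.06,0.33,0,0,0,-1,0,0.09,0.5,0,0,0,-1,0,0.12,0.67,0,0,0,-1,0,0.14,0.82,0,0,0]'

```text
time_s: 39.3
tool_pos: [536.3, -269.4, 157.0]
tool_rot: [1.407, 1.57, -0.434]
wrist_force: [0.5, 0.2, -0.9]
opening: 35.3
```

Request:
play_rows --increments '[-1,0,0.03,0.13,0,0,0,-1,0,0.05,0.23,0,0,0,-1,0,0.056,0.304,0,0,0,-1,0,0.056,0.304,0,0,0,-1,0,0.056,0.304,0,0,0]'

```text
time_s: 39.8
tool_pos: [529.9, -344.0, 156.5]
tool_rot: [2.644, 1.57, 0.804]
wrist_force: [0.2, -0.1, -0.8]
opening: 34.8
```

Request:
play_rows --increments '[-1,0,0,0,0,0,0,-1,0,0,0,0,0,0]'

```text
time_s: 40.0
tool_pos: [530.4, -343.0, 156.4]
tool_rot: [2.564, 1.57, 0.726]
wrist_force: [-0.1, 0.0, -0.3]
opening: 35.5
```

```bash
python3 - <<'E'
from h import *
goal(530.1,-344.1,38,-0.268)
E
```

```text
t40.00 pos [ 530.418 -343.03   156.353] tilt 0.02 jaw -0.268 open 35.5 F [-0.1  0.  -0.3]
shift [ 0.473 -0.     0.005] turn [ 0.001 -0.001 -0.   ]
```

Request:
play_rows --increments '[-1,0.1,0,0.003,0,0,0,-1,0.25,0,0.003,0,0,0,-1,0.38,0,0.003,0,0,0,-1,0.46,0,0.003,0,0,0,-1,0.48,0,0.003,0,0,0]'

```text
time_s: 40.5
tool_pos: [528.9, -343.4, 33.8]
tool_rot: [-1.902, 1.567, 2.543]
wrist_force: [-0.2, 0.5, 0.1]
opening: 35.4
```

Request:
play_rows --increments '[-1,0,0,0,0,0,0,-1,0,0,0,0,0,0,-1,0,0,0,0,0,0]'

```text
time_s: 40.8
tool_pos: [530.6, -345.1, 37.5]
tool_rot: [1.354, 1.569, -0.486]
wrist_force: [-1.1, 0.4, -1.0]
opening: 35.2
```

```bash
python3 - <<'E'
from h import *
goal(530.1,-344.1,27.2,-0.268); snap("20"); zoom("side",20,250,370,200,340,5,"zs20")
E
```

```text
t40.80 pos [ 530.582 -345.146   37.541] tilt 0.12 jaw -0.269 open 35.2 F [-1.1  0.4 -1. ]
shift [ 0.041 -0.003 -0.004] turn [-0.002  0.001 -0.004]
```

View pics/zs20.png

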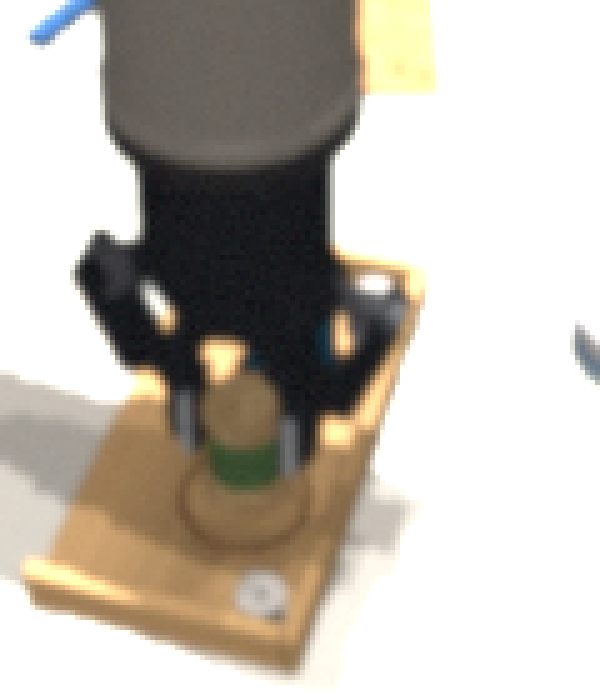

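Request:
play_rows --increments '[-1,0.012,0.001,-0.002,0,0,0,-1,0.024,0.001,-0.002,0,0,0,-1,0.032,0.001,-0.002,0,0,0,-1,0.032,0.001,-0.002,0,0,0,-1,0.032,0.001,-0.002,0,0,0]'

```text
time_s: 41.4
tool_pos: [530.1, -344.4, 27.9]
tool_rot: [-2.053, 1.571, 2.39]
wrist_force: [0.1, -0.4, 0.1]
opening: 35.1
```

```bash
python3 - <<'E'
from h import *
goal(530.0,-344.1,27.2,-0.268)
E
```

```text
t41.40 pos [ 530.105 -344.359   27.932] tilt 0.02 jaw -0.269 open 35.1 F [ 0.1 -0.4  0.1]
shift [ 0.003 -0.001 -0.001] turn [-0.002 -0.     0.   ]
```

Request:
play_rows --increments '[-1,0.003,0,-0.001,0,0,0,-1,0.003,0,-0.001,0,0,0,-1,0.003,0,-0.001,0,0,0]'

```text
time_s: 41.7
tool_pos: [530.3, -344.1, 27.4]
tool_rot: [2.327, 1.571, 0.487]
wrist_force: [0.9, 0.2, 0.1]
opening: 35.1
```

Request:
play_rows --increments '[-1,0.002,0,0,0,0,0,-1,0.002,0,0,0,0,0,-1,0.002,0,0,0,0,0]'

```text
time_s: 42.0
tool_pos: [530.3, -344.1, 27.3]
tool_rot: [1.521, 1.571, -0.318]
wrist_force: [-2.1, 2.2, 6.5]
opening: 35.1
```

Request:
play_rows --increments '[0.1,0,0,0,0,0,0,0.4,0,0,0,0,0,0,1,0,0,0,0,0,0,1,0,0,0,0,0,0,1,0,0,0,0,0,0]'

```text
time_s: 42.5
tool_pos: [530.2, -344.1, 26.8]
tool_rot: [-2.724, 1.571, 1.719]
wrist_force: [0.2, -0.2, -0.3]
opening: 85.3
```

Request:
play_rows --increments '[1,-0.08,0,0,0,0,0,1,-0.24,0,0,0,0,0,1,-0.42,0,0,0,0,0,1,-0.6,0,0,0,0,0,1,-0.7,0,0,0,0,0]'

```text
time_s: 43.0
tool_pos: [531.1, -344.7, 205.8]
tool_rot: [1.35, 1.567, -0.49]
wrist_force: [0.0, 0.4, -0.6]
opening: 85.3
```

Request:
play_rows --increments '[1,0,-0.12,0.12,0,0,0,1,0,-0.25,0.25,0,0,0,1,0,-0.35,0.35,0,0,0,1,0,-0.45,0.45,0,0,0,1,0,-0.5,0.5,0,0,0]'

```text
time_s: 43.5
tool_pos: [373.4, -433.1, 202.0]
tool_rot: [-0.641, 1.57, -2.484]
wrist_force: [0.9, -0.6, -0.3]
opening: 85.5
```

Request:
play_rows --increments '[1,0,0,0,0,0,0,1,0,0,0,0,0,0,1,0,0,0,0,0,0,1,0,0,0,0,0,0,1,0,0,0,0,0,0]'

```text
time_s: 44.0
tool_pos: [377.2, -430.9, 201.7]
tool_rot: [-2.899, 1.571, 1.546]
wrist_force: [-0.3, 0.7, -0.3]
opening: 85.4
```

```bash
python3 - <<'E'
from h import *
goal(400,-400,180); snap("21"); zoom("side",21,230,400,110,340,3,"zs21"); zoom("top",21,190,470,130,270,2.8 and 3,"zt21")
zoom("side",21,240,400,230,340,5,"zs21b")
zoom("top",21,370,470,170,240,8,"zt21b")
E
```

```text
t44.00 pos [ 377.158 -430.939  201.711] tilt 0.01 jaw -0.268 open 85.4 F [-0.3  0.7 -0.3]
shift [ 0.087  0.055 -0.144] turn [-0. -0.  0.]
```

View pics/zs21.png

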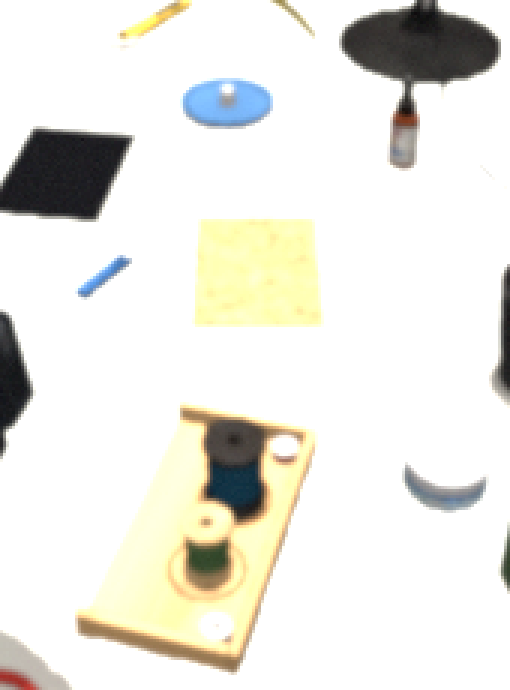

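View pics/zs21b.png

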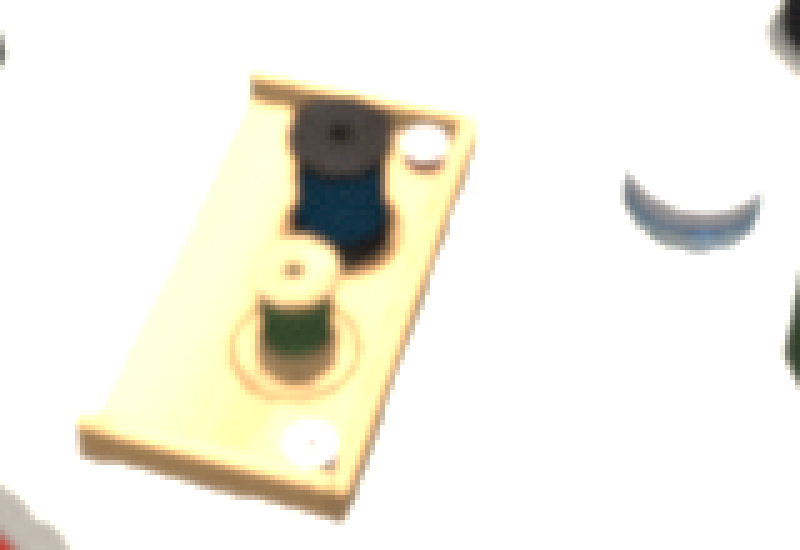

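```bash
python3 - <<'E'
import cv2; p=cv2.imread("pics/zt21.png"); print(p.shape); cv2.imwrite("pics/zt21s.png",cv2.resize(p,(800,400)))
E
```

```text
(420, 840, 3)
```

View pics/zt21s.png

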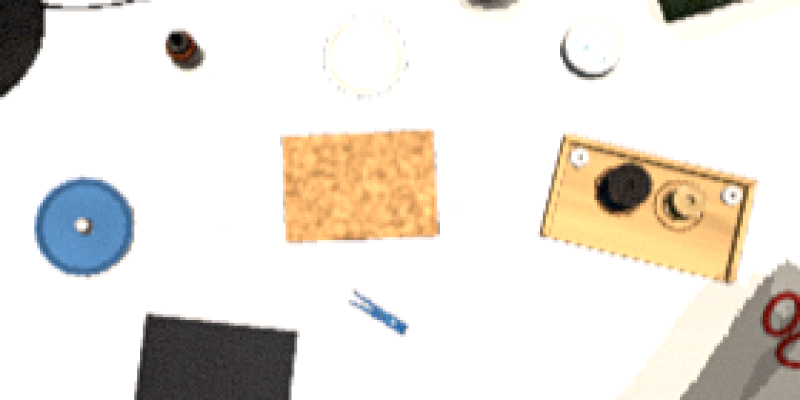

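```bash
python3 - <<'E'
from bench import ticket
print(ticket.sign_off())
E
```

```text
the job is handed in; nothing more can be done
None
```

The job is done and handed in at 44.0 s. I set both spools upright on the cork mat, stood the thimble in the middle of the blue dish, then returned each spool to its own ring in the tray. The big spool went back first, then the small one.

**Spool positions:** in the last pictures both spools stand upright in their original rings. In the side view their tops are within about half a pixel of where they started (roughly 1 mm). The gripper poses at release matched those at pick-up to within about 0.3 mm.

**Thimble:** it is upright at about the dish's centre. The two cameras put the dish centre about 3 mm apart in x, so I used the average.

**Bystanders:** by eye, the peg, bottle, pot and black mat look undisturbed; I did not measure them. The arm was clear of everything, and the readings after each move never passed about 10 N at the wrist.

**Odd readings:** the gripper read 16 mm on the 19 mm thimble, but it held and came down upright. Positions read right after a fast move were a few mm off until the arm settled, so I let it settle before the final approaches.

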